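# Pull down the dispenser flap with the hook pole

## Task

Draw the red-handled hook pole out of its sheath, lay it on the black mat, and take it again by its handle. Reach under the wire guard, catch the ring of the yellow flap with the hook and pull the flap all the way down to its stop, without touching the flap with the gripper or arm; then unhook and lay the pole flat on the mat again. Do not drop the pole, and leave the tape roll, carton and jar where they are.

Things in the scene. Friction and masses are not known exactly. Their poses are not given: they have to be found in the camera images.
- pole_center (a point): Centre (half-way up) of the hook pole: straight stiff bar 200 mm long, 18 mm tall, 0.2 kg, lying flat. Own x runs to the hook end, z up. Red handle 18 mm wide, x = -100 to -10 mm; aluminium shank 10 mm wide, x = -10 to 90 mm; then a level steel hook of 8 mm bar to the +y side. At the start the handle and 23 mm of shank are in the sheath, underside 12 mm above the bench.
- prong (a point): On the axis of the hook's cross bar, mid-mouth: x 96, y 17.5 mm from the pole's centre, same height and axes. The cross bar runs along y to y = 34 mm; its end turns back to -x, ending at x = 82 mm. Hook's outermost side y = 38 mm, foremost point x = 100 mm; mouth between shank and turned-back end 25 mm wide. The hook is in the ring when this point is inside the ring.
- sheath: Grey tube fixed on the bench, 120 mm long, 32 wide, 41 tall, holding the pole. Origin at the centre of its underside; own x points out of its open mouth (at x = 60 mm). Inside 24 mm wide, 25 mm tall over a floor 12 mm above the bench. The pole slides out level along +x; wholly out after 113 mm.
- mat: Black rubber mat fixed on the bench, 280 mm (its x) by 170 mm (its y), 3 mm thick. Origin at the centre of its underside.
- dispenser: Fixed blue and grey cabinet, 200 mm deep (x), 272 wide (y), 346 tall. Origin at the centre of its underside; its front, closed by the flap, is at own x = -100 mm, facing -x. Above the ring a wire guard of 6 mm bars, 319 mm above the bench, stands out to x = -205 mm and 120 mm to each side: a gripper cannot get under it, the pole can.
- flap (a joint): Angle of the yellow flap about its lower edge, rad: 0 upright (shut; it may start up to 0.12), growing as its top comes out and down, 1.5 at its stop, almost level. Stiff, damped hinge: stays where left while nearly upright, needs a pull of about 2 N at the ring, sinks slowly to its stop by itself from about 0.8 rad on.
- hinge (a point): Middle of the flap's hinge line, 150 mm above the bench, 8 mm in front of the cabinet's face. The flap is a plate 250 mm wide, 100 high, 8 thick, turning about this point's y axis. The axes turn with the flap: upright, x is the cabinet's x (into it) and z points from hinge to top edge.
- ring (a point): Centre of the steel ring above the flap's top edge: 30 mm inside, 44 outside, 7 mm bar, fixed to the flap; its axis is own y, along the hinge line. It lies 125 mm along the flap's z and 22 mm along its -x from the hinge; flap shut: cabinet face 30 mm behind it, guard 44 mm above. The hook goes in sideways, along y.
- tape_center (a point): Centre of a roll of clear tape, 96 mm across, 48 mm tall, standing loose. Leave it alone.
- carton_center (a point): Centre of a small brown carton, 100 x 75 x 55 mm, loose. Leave it alone.
- jar_center (a point): Centre of a blue jar, 52 mm across, 75 mm tall, loose. Leave it alone.
There are look-alikes about, which are no part of the job. There is more than one size of the part that bears pole_center; the job needs the middle-sized.

How it is judged:
On the way, in this order (a step that is already met when the one before it is completed fails the run):
1. the pole is drawn wholly out of the sheath (horizontal distance between pole_center and sheath above 0.16 m), for 0.1 s.
2. the pole lies flat on the mat, let go (x of pole_center in the frame of mat between -0.12 and 0.12 m and y of pole_center in the frame of mat between -0.085 and 0.085 m and height (world z) of pole_center below 0.018 m and angle between pole_center's own z axis and vertical below 0.1 rad and contact force between the fingers and pole below 0.1 N), for 0.1 s.
3. held by its handle, the pole has its hook in the ring (distance between prong and ring below 0.02 m and y of prong in the frame of ring between -0.014 and 0.014 m and x of the grasp point in the frame of pole_center below 0 m), for 0.1 s.
4. the flap is pulled down (value of joint flap above 1.35 rad), for 0.1 s.
At the end, for the whole second after the job is handed in: The flap is down (within 0.15 rad of its stop at 1.5 rad); the pole lies flat on the mat, its centre within the mat (120 mm of the mat's centre lengthways, 85 mm crossways); tape roll, carton and jar are within 30 mm of where they were (value of joint flap above 1.35 rad and x of pole_center in the frame of mat between -0.12 and 0.12 m and y of pole_center in the frame of mat between -0.085 and 0.085 m and height (world z) of pole_center below 0.018 m and angle between pole_center's own z axis and vertical below 0.1 rad and distance of each of tape_center, carton_center, jar_center from where it was at the start of the episode below 0.03 m); the robot touches nothing.
It fails at once if the gripper or arm touches the flap (contact force between any of the fingers, the arm and flap above 1 N).
It fails at once if the pole is dropped or thrown (let go and faster than 0.7 m/s) (linear speed of pole above 0.7 m/s and contact force between the fingers and pole below 0.05 N).
It fails at once if a bystander is pushed more than 30 mm (distance of any of tape_center, carton_center, jar_center from where it was at the start of the episode above 0.03 m).
It also fails if it takes over 61 s, if anything falls off the work surface, if the arm or the gripper's body presses on something with over 40 N, if the wrist force passes 120 N, or if a joint passes its speed limit or range.

## Robot

A 6-joint arm with a two-finger parallel gripper is mounted at the origin on the work surface. World frame = base frame: x ahead of the robot, y to its left, z up, the work surface at z = 0. Lengths are in m, angles in rad, forces in N, time in s.
With the tool pointing down it reaches from about 0.375 to 0.9 m from the base axis. Payload 3.1 kg.
Tool frame: the origin (TCP) lies midway between the tips of the shut fingers; the grasp point (between the pads) lies 19 mm behind it; z points along the fingers, x is the direction in which the jaws open and shut, and the axes are right-handed (so a half turn about z gives the same grasp; the last joint's range is limited). The gripper opens to 87 mm and grips with 3 to 60 N. Pads are 19 mm wide; open, the fingers measure 117 mm over their backs; the gripper's body (75 mm by 190 mm) begins 51 mm behind the grasp point.
Start: joints at [-1.315, 0.527, 1.433, -0, 1.181, -0.178], TCP at [0.263, -0.567, 0.187] pointing down, gripper open.
Joint ranges: [-3.08, 3.08], [-0.75, 2.2], [0.22, 2.44], [-1.43, 4.57], [0, 2.65], [-2.85, 2.85]. Speed limits (rad/s): [2.79, 2.79, 3.14, 3.14, 3.14, 3.14].

## Interface

Orientations are given as a unit quaternion [x, y, z, w].
In Python, from rig import * gives the robot as it stands.
- The arm moves only by the tool drive_tool, never from a script. Its argument "plan" is a list of rows, each an object with "offset": the shift along the tool's x, y, z in cm, a list of three; "delta_rot": the turn, a rotation vector about the tool's x, y, z in degrees, a list of three; "jaw": the finger opening in cm, from 0 to 8.7. In form: [{"offset": [dx, dy, dz], "delta_rot": [wx, wy, wz], "jaw": jaw}, ...]. A call has exactly 8 rows; each row is the pose to reach, as a shift and turn from the pose commanded when the call began, along the tool's axes at that moment; what a row does not reach only later rows make up. A row lasts 1/12 s, in which the tool goes at most 41.7 mm and 7.16 degrees, less where a joint would pass 70% of its speed; a pose out of reach is approached as far as the arm can. A call with a gripper value outside its range is refused whole. The fingers move at their own pace and stop on an object; "squeeze" is the grip in N (left out, the last holds). Time passes only in rows, so rows that repeat a pose let the fingers close, or fill a call up. It gives the time, the measured TCP pose, the force and the opening at its end, in the units of the state.
- get_obs(): the state, without advancing time (a new reading comes with each control period).
- camera(name): name is "scene" or "top" or "wrist"; returns the picture (480x640x3 uint8, red, green, blue); there is no depth.
- calibration(name): a dict with "K" (3x3 intrinsics, pixels), "distortion" ([k1, k2, p1, p2, k3] as OpenCV has them; the pictures are not rectified), "pose" (4x4, takes a point from camera to world coordinates); the wrist camera has in their place "tool_from_camera" (4x4, takes a point from camera to tool coordinates, whose origin is the TCP and whose axes are the tool frame's). Camera axes: x right, y down, z forward; pixel columns grow to the right and rows downward; lengths in m; the calibration is good to about 2 mm. A picture is of the moment at which its call begins: read the wrist's pose just before it. calibration takes no time and is no camera call.
- hand_in(): hands the job in, once; it reports no verdict.
The state is a dict: "time": time; "q": joint angles; "joint_velocities": joint speeds; "joint_torque": joint torques, N m; "position": TCP position; "tool_rot": TCP orientation; "ft_force": force on the tool from outside, world axes, zero at the start; "moment": the same for the moment, N m; "grip_width": finger opening in m.
Only numpy, scipy, OpenCV 4.12 (cv2) and the standard library are available. Lean on these libraries where they do the work, as an engineer would, in place of code of your own. Each camera call takes 0.05 s, during which the arm holds its last target.

## Working session

There is one attempt and no reset: what is moved stays moved. The work goes in short steps, Python scripts to look and compute and a tool call to move; the robot and the scene stay as the last step left them, time stands still between calls to the robot, and variables do not carry over. Pictures are saved under pics/ and viewed, and the job is handed in when it is done.

Besides the shell and the picture viewer there is one more tool, called after "Call:" as a command line: name --argument value ..., lists and objects as JSON in quotes. drive_tool: Moves the arm, as the interface text tells. Its arguments: {"type":"object","properties":{"plan":{"type":"array","items":{"type":"object","properties":{"offset":{"type":"array","items":{"type":"number"}},"delta_rot":{"type":"array","items":{"type":"number"}},"jaw":{"type":"number"}}}},"squeeze":{"type":"number"}},"required":["plan"]}

```bash
mkdir -p pics; ls
python3 - <<'E'
from rig import *
import cv2,json
print(get_obs())
for n in ["scene","top","wrist"]:
    print(n,calibration(n))
    cv2.imwrite(f"pics/a_{n}.png",camera(n)[:,:,::-1])
E
```

```text
pics
{'time': 0.0, 'q': array([-1.31547712e+00,  5.28452046e-01,  1.43388495e+00,  1.09016869e-05,
        1.18139292e+00, -1.78494538e-01]), 'joint_velocities': array([ 0.00044266,  0.00073421,  0.0007788 ,  0.00013554, -0.00168957,
        0.00154083]), 'joint_torque': array([ 5.79935477e-04, -4.40040672e+01, -1.76590240e+01,  6.31381175e-02,
        5.81319490e-02, -1.66648579e-04]), 'position': array([ 0.26253737, -0.56630672,  0.18578591]), 'tool_rot': array([ 8.42712566e-01, -5.38362693e-01, -7.80673709e-04, -7.29759574e-04]), 'ft_force': array([ 0.31620467,  0.30546482, -0.89244782]), 'moment': array([-0.03549592,  0.01540045,  0.00436021]), 'grip_width': 0.08686831642861381}
scene {'K': array([[517.44558606,   0.        , 320.33853851],
       [  0.        , 517.44558606, 237.82014471],
       [  0.        ,   0.        ,   1.        ]]), 'distortion': array([0.02078292, 0.        , 0.        , 0.        , 0.        ]), 'pose': array([[-0.55866925,  0.63623573, -0.53206462,  1.1738571 ],
       [ 0.82934993,  0.43488885, -0.35078536,  0.48352783],
       [ 0.00820679, -0.6372
[... 519 characters left out ...]
86869,  1.47485072],
       [ 0.        ,  0.        ,  0.        ,  1.        ]])}
wrist {'K': array([[412.62681671,   0.        , 320.67195633],
       [  0.        , 412.62681671, 245.27584239],
       [  0.        ,   0.        ,   1.        ]]), 'distortion': array([-0.08972869,  0.        ,  0.        ,  0.        ,  0.        ]), 'tool_from_camera': array([[ 9.99999308e-01,  1.09067571e-03, -4.40874937e-04,
         5.10812751e-05],
       [-9.12845573e-04,  9.55800584e-01,  2.94014304e-01,
        -8.09837102e-02],
       [ 7.42062782e-04, -2.94013698e-01,  9.55800918e-01,
        -1.98745909e-01],
       [ 0.00000000e+00,  0.00000000e+00,  0.00000000e+00,
         1.00000000e+00]])}
```

View pics/a_scene.png

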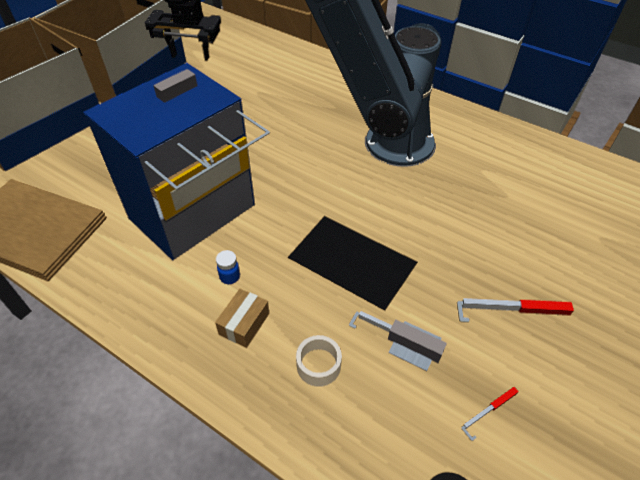

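View pics/a_top.png

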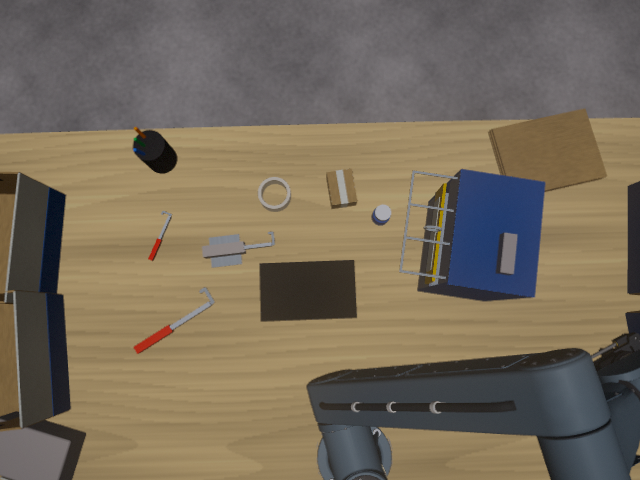

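View pics/a_wrist.png

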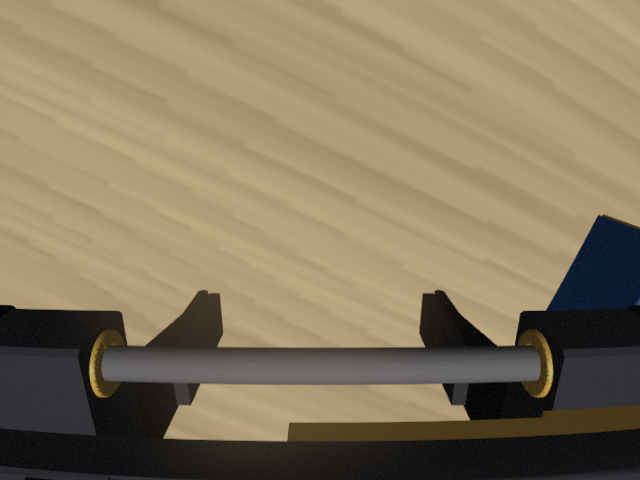

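The scene shows the sheathed pole at about (400,335) in the scene view and (240,248) in top. The loose red poles are at top (175,320), the large one, and (160,237), the small one. I'll crop in to confirm and start on the measurements.

```bash
cat > h.py <<'E'
from rig import *
import numpy as np, cv2
from scipy.spatial.transform import Rotation as R
def ray(name,px,obs=None):
    c=calibration(name); p=cv2.undistortPoints(np.array([[px]],float),c["K"],c["distortion"])[0,0]
    if name=="wrist":
        T=np.eye(4);T[:3,:3]=R.from_quat(obs["tool_rot"]).as_matrix();T[:3,3]=obs["position"];P=T@c["tool_from_camera"]
    else: P=c["pose"]
    d=P[:3,:3]@np.array([p[0],p[1],1.0]); return P[:3,3],d/np.linalg.norm(d)
def onz(name,px,z,obs=None):
    o,d=ray(name,px,obs); return o+d*(z-o[2])/d[2]
def tri(a,pa,b,pb,oa=None,ob=None):
    o1,d1=ray(a,pa,oa);o2,d2=ray(b,pb,ob)
    A=np.stack([d1,-d2],1);t=np.linalg.lstsq(A,o2-o1,rcond=None)[0]
    return (o1+d1*t[0]+o2+d2*t[1])/2, np.linalg.norm(o1+d1*t[0]-o2-d2*t[1])
def proj(name,X,obs=None):
    c=calibration(name)
    if name=="wrist":
        T=np.eye(4);T[:3,:3]=R.from_quat(obs["tool_rot"]).as_matrix();T[:3,3]=obs["position"];P=T@c["tool_from_camera"]
    else: P=c["pose"]
    Q=np.linalg.inv(P); r=cv2.Rodrigues(Q[:3,:3])[0]
    return cv2.projectPoints(np.atleast_2d(np.array(X,float)),r,Q[:3,3],c["K"],c["distortion"])[0][:,0]
E
python3 - <<'E'
import cv2
t=cv2.imread("pics/a_top.png");s=cv2.imread("pics/a_scene.png")
cv2.imwrite("pics/b1.png",cv2.resize(t[190:340,130:330],(800,600),interpolation=cv2.INTER_CUBIC))
cv2.imwrite("pics/b2.png",cv2.resize(t[160:310,380:580],(800,600),interpolation=cv2.INTER_CUBIC))
cv2.imwrite("pics/b3.png",cv2.resize(s[300:390,340:460],(800,600),interpolation=cv2.INTER_CUBIC))
cv2.imwrite("pics/b4.png",cv2.resize(s[60:270,70:350],(800,600),interpolation=cv2.INTER_CUBIC))
E
```

```text
(no output)
```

View pics/b1.png

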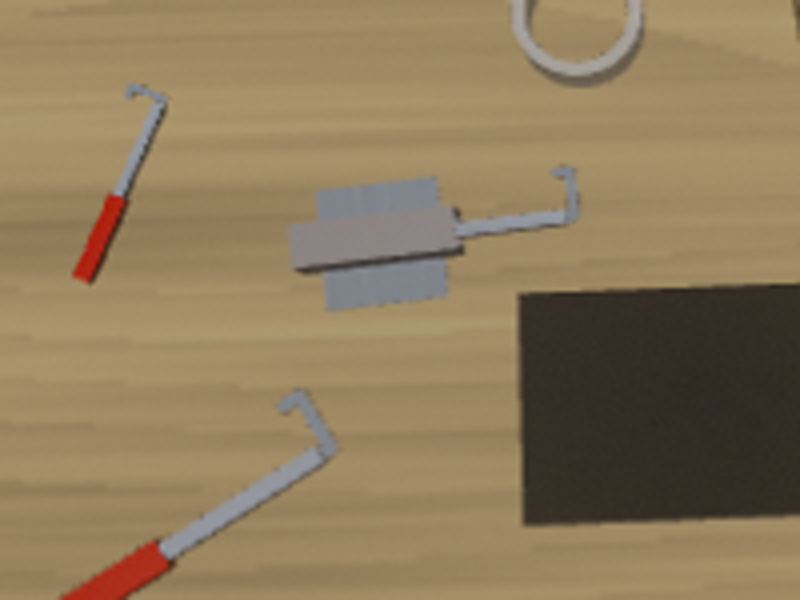

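View pics/b2.png

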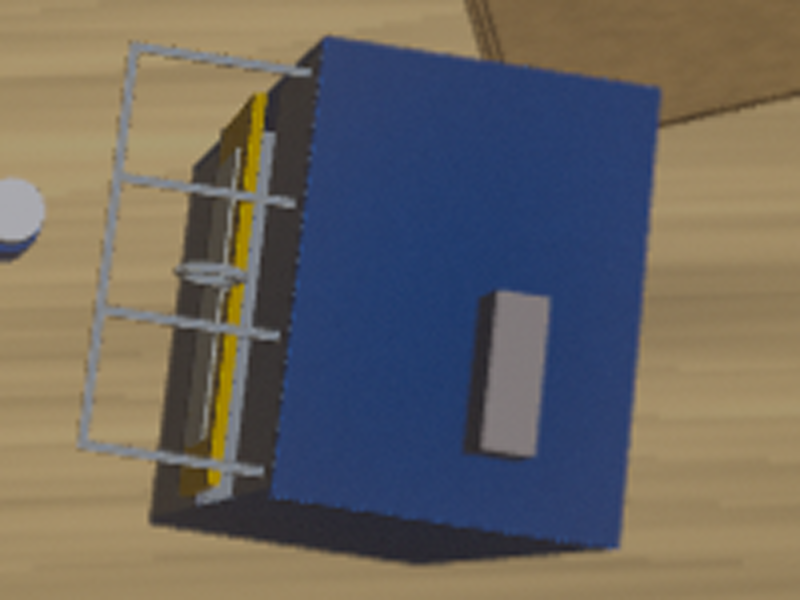

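View pics/b3.png

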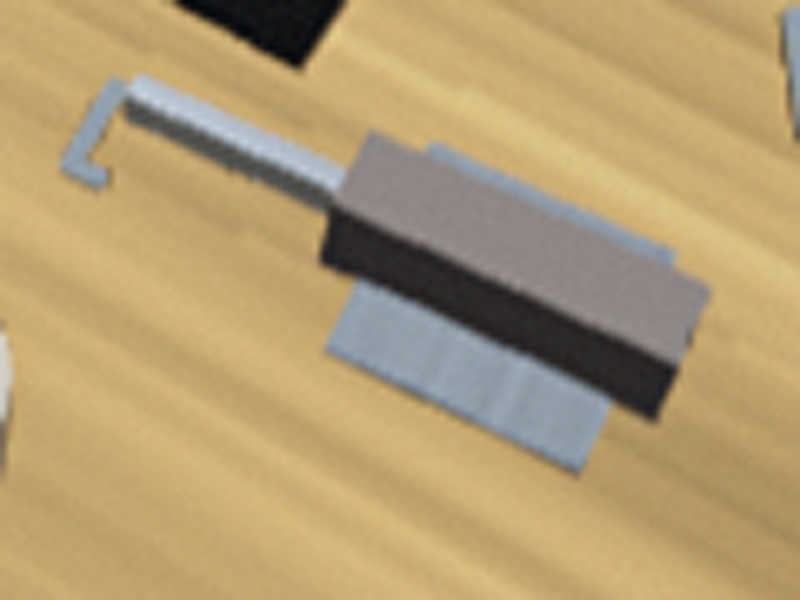

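View pics/b4.png

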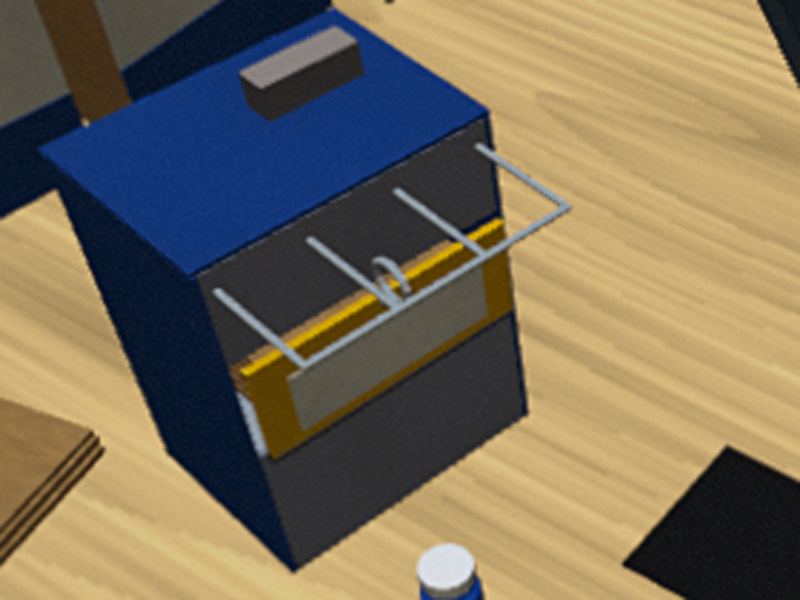

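Run:
```python
from h import *
np.set_printoptions(precision=4,suppress=True)
f=lambda p,o:(p[0]/4+o[0],p[1]/4+o[1])
B1=(130,190);B2=(380,160)
print("sheath",*[onz("top",f(p,B1),.041)[:2] for p in [(289,226),(455,206),(462,247),(295,268)]])
print("shank base, end",*[onz("top",f(p,B1),.03)[:2] for p in [(460,229),(568,217)]])
print("hook corner outer, tip", *[onz("top",f(p,B1),.025)[:2] for p in [(578,217),(573,167),(555,172)]])
c=[onz("top",f(p,B2),.346)[:2] for p in [(328,38),(660,88),(620,548),(272,498)]];print("cab",*c)
print("guard front corners",*[onz("top",f(p,B2),.319)[:2] for p in [(131,44),(83,446)]])
t=cv2.imread("pics/a_top.png")
m=(t.max(2)<75).astype(np.uint8);m[:250]=0;m[335:]=0;m[:,:250]=0;m[:,365:]=0
m=cv2.morphologyEx(m,cv2.MORPH_OPEN,np.ones((5,5)))
n=max(cv2.findContours(m,0,2)[0],key=cv2.contourArea)
bx=cv2.boxPoints(cv2.minAreaRect(n));print(bx)
q=[onz("top",b,.003)[:2] for b in bx];print("mat",*q,np.mean(q,0))
# ring
sc=lambda p:(p[0]*.35+70,p[1]*.35+60)
# ring in top crop: left end (177,271), right ~ (245,273)
print("ring tri",tri("top",f((211,272),B2),"scene",sc((390,277))))
# flap top edge ends
print("flap edge",onz("top",f((262,95),B2),.25),onz("top",f((215,487),B2),.25))
```

```text
sheath [0.6029 0.4166] [0.6141 0.2968] [0.5841 0.292 ] [0.5724 0.4122]
shank base, end [0.5987 0.2948] [0.6053 0.2164]
hook corner outer, tip [0.6058 0.2095] [0.6428 0.2125] [0.6394 0.2258]
cab [ 0.7235 -0.2545] [ 0.6887 -0.4478] [ 0.4232 -0.3996] [ 0.4575 -0.2038]
guard front corners [ 0.7306 -0.1447] [ 0.4922 -0.1033]
[[258.8945 263.1521]
 [353.7644 259.6383]
 [355.8864 316.9301]
 [261.0165 320.4439]]
mat [0.5541 0.2581] [ 0.5564 -0.0213] [ 0.3892 -0.0209] [0.3872 0.2542] [0.4717 0.1175]
ring tri (array([ 0.5991, -0.1945,  0.2775]), np.float64(0.0013281319101620763))
flap edge [ 0.7151 -0.24    0.25  ] [ 0.4702 -0.1948  0.25  ]
```

The middle-sized pole is the one in the sheath, with its shank at top (258,247) and hook at (272,235). The rejected look-alikes are the large pole at (175,320) and the small one at (160,237). The sheath and dispenser axes are measured, so next I'll print the first move.

```bash
cat >> h.py <<'E'
np.set_printoptions(precision=4,suppress=True)
def down(yawdeg):
    c,s=np.cos(np.radians(yawdeg)),np.sin(np.radians(yawdeg)); return np.array([[c,s,0],[s,-c,0],[0,0,-1.]])
def goal(p,yaw,o=None):
    o=o or get_obs(); M=R.from_quat(o["tool_rot"]).as_matrix()
    print("off cm",100*(M.T@(np.array(p)-o["position"])),"rot deg",np.degrees(R.from_matrix(M.T@down(yaw)).as_rotvec()))
def st():
    o=get_obs();M=R.from_quat(o["tool_rot"]).as_matrix()
    print("t",round(o["time"],2),"p",o["position"],"yaw",np.degrees(np.arctan2(M[1,0],M[0,0])),"tilt",M[:2,2],"F",o["ft_force"],"M",o["moment"],"w",o["grip_width"])
E
python3 - <<'E'
from h import *
goal([.2625,-.5663,.45],-65.1)
goal([.42,-.2,.47],-30)
goal([.600,.27,.15],5.4)
print(onz("top",(382,214),.075),onz("top",(341,187),.055),onz("top",(275,193),.048))
E
```

```text
off cm [ -0.0644  -0.0081 -26.4018] rot deg [-0.0157  0.0959 -0.0457]
off cm [-26.6851 -29.6959 -28.3491] rot deg [ -0.0446   0.088  -35.1457]
off cm [-61.7127 -65.7746   3.7194] rot deg [ -0.0727   0.0738 -70.5457]
[ 0.6767 -0.101   0.075 ] [0.7637 0.0115 0.055 ] [0.753  0.2037 0.048 ]
```

Call:
drive_tool --plan '[{"offset": [0, 0, -4], "delta_rot": [0, 0, 0], "jaw": 5}, {"offset": [0, 0, -8], "delta_rot": [0, 0, 0], "jaw": 5}, {"offset": [0, 0, -12], "delta_rot": [0, 0, 0], "jaw": 5}, {"offset": [0, 0, -16], "delta_rot": [0, 0, 0], "jaw": 5}, {"offset": [0, 0, -20], "delta_rot": [0, 0, 0], "jaw": 5}, {"offset": [0, 0, -24], "delta_rot": [0, 0, 0], "jaw": 5}, {"offset": [0, 0, -28], "delta_rot": [0, 0, 0], "jaw": 5}, {"offset": [0, 0, -30], "delta_rot": [0, 0, 0], "jaw": 5}]'

```text
time: 0.82
position: [0.263, -0.5678, 0.4927]
tool_rot: [0.843, -0.538, 0.003, 0.003]
ft_force: [0.9, 0.6, 0.5]
grip_width: 0.0511
```

Call:
drive_tool --plan '[{"offset": [-27, -30, 0], "delta_rot": [0, 0, -35], "jaw": 5}, {"offset": [-27, -30, 0], "delta_rot": [0, 0, -35], "jaw": 5}, {"offset": [-27, -30, 0], "delta_rot": [0, 0, -35], "jaw": 5}, {"offset": [-27, -30, 0], "delta_rot": [0, 0, -35], "jaw": 5}, {"offset": [-27, -30, 0], "delta_rot": [0, 0, -35], "jaw": 5}, {"offset": [-27, -30, 0], "delta_rot": [0, 0, -35], "jaw": 5}, {"offset": [-27, -30, 0], "delta_rot": [0, 0, -35], "jaw": 5}, {"offset": [-27, -30, 0], "delta_rot": [0, 0, -35], "jaw": 5}]'

```text
time: 1.48
position: [0.3939, -0.2584, 0.4865]
tool_rot: [0.966, -0.26, -0.0, -0.0]
ft_force: [0.5, 0.1, 0.4]
grip_width: 0.0502
```

Run:
```python
from h import *
st()
goal([.59,.26,.20],5.4)
```

```text
t 1.48 p [ 0.3939 -0.2584  0.4865] yaw -30.174409318292938 tilt [-0.0002  0.0004] F [0.5233 0.1091 0.4052] M [-0.0298 -0.1131 -0.0164] w 0.05018590062244421
off cm [ -9.0994 -54.6674  28.6688] rot deg [ -0.0204   0.014  -35.5744]
```

Call:
drive_tool --plan '[{"offset": [-9, -54, 0], "delta_rot": [0, 0, -35.6], "jaw": 5}, {"offset": [-9, -54, 0], "delta_rot": [0, 0, -35.6], "jaw": 5}, {"offset": [-9, -54, 0], "delta_rot": [0, 0, -35.6], "jaw": 5}, {"offset": [-9, -54, 5], "delta_rot": [0, 0, -35.6], "jaw": 5}, {"offset": [-9, -54, 12], "delta_rot": [0, 0, -35.6], "jaw": 5}, {"offset": [-9, -54, 20], "delta_rot": [0, 0, -35.6], "jaw": 5}, {"offset": [-9, -54, 28], "delta_rot": [0, 0, -35.6], "jaw": 5}, {"offset": [-9, -54, 28], "delta_rot": [0, 0, -35.6], "jaw": 5}]'

```text
time: 2.15
position: [0.5029, 0.0297, 0.3975]
tool_rot: [0.999, 0.048, 0.001, 0.0]
ft_force: [0.5, -0.6, 0.5]
grip_width: 0.0499
```

Run:
```python
from h import *
st()
goal([.59,.26,.20],5.4)
```

```text
t 2.15 p [0.5029 0.0297 0.3975] yaw 5.50681563318896 tilt [ 0.0017 -0.0003] F [ 0.5482 -0.5908  0.548 ] M [-0.064  -0.1341 -0.0122] w 0.04990675425456785
off cm [ 10.8449 -22.1008  19.7575] rot deg [ 0.0282 -0.0923  0.1068]
```

Call:
drive_tool --plan '[{"offset": [10.5, -21, 19], "delta_rot": [0, 0, 0], "jaw": 5}, {"offset": [10.5, -21, 19], "delta_rot": [0, 0, 0], "jaw": 5}, {"offset": [10.5, -21, 19], "delta_rot": [0, 0, 0], "jaw": 5}, {"offset": [10.5, -21, 19], "delta_rot": [0, 0, 0], "jaw": 5}, {"offset": [10.5, -21, 19], "delta_rot": [0, 0, 0], "jaw": 5}, {"offset": [10.5, -21, 19], "delta_rot": [0, 0, 0], "jaw": 5}, {"offset": [10.5, -21, 19], "delta_rot": [0, 0, 0], "jaw": 5}, {"offset": [10.5, -21, 19], "delta_rot": [0, 0, 0], "jaw": 5}]'

```text
time: 2.82
position: [0.5852, 0.2503, 0.2024]
tool_rot: [0.999, 0.049, -0.004, -0.0]
ft_force: [-0.4, -0.5, 0.1]
grip_width: 0.0499
```

Run:
```python
from h import *
st()
cv2.imwrite("pics/c1.png",camera("wrist")[:,:,::-1])
```

```text
t 2.82 p [0.5852 0.2503 0.2024] yaw 5.631121930953519 tilt [-0.0075  0.0002] F [-0.4169 -0.4674  0.0911] M [ 0.0144 -0.0337  0.0115] w 0.04986827457909513
```

View pics/c1.png

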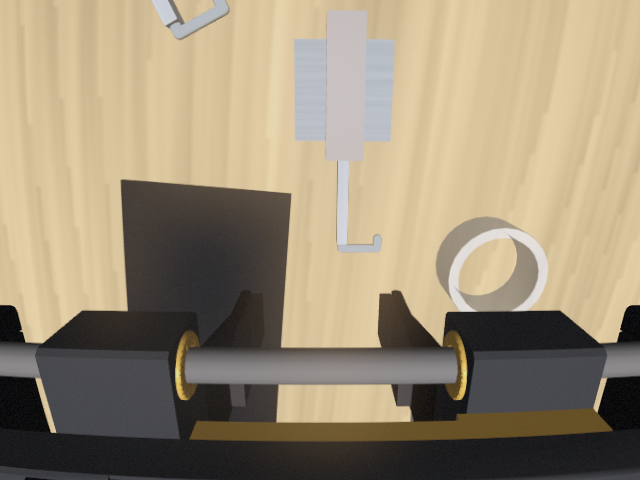

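Run:
```python
from h import *
im=cv2.imread("pics/c1.png"); cv2.imwrite("pics/c2.png",cv2.resize(im[0:270,290:410],(800*120//270*2//2,800*270//270*3//4)) if 0 else cv2.resize(im[150:260,320:400],(582,800))[:600])
o=get_obs()
a=onz("wrist",(342.8,168),.03,o);b=onz("wrist",(343,240),.03,o)
print(a,b,np.degrees(np.arctan2(*(b-a)[[1,0]])))
for p in [(327,12),(366,12),(327,160),(365,160)]: print(onz("wrist",p,.041,o))
print(onz("wrist",(345,250.5),.025,o),onz("wrist",(380,250),.025,o))
```

```text
[0.5995 0.2906 0.03  ] [0.6073 0.2241 0.03  ] -83.29097927461564
[0.5724 0.4148 0.041 ]
[0.6034 0.4181 0.041 ]
[0.5845 0.2972 0.041 ]
[0.6171 0.3006 0.041 ]
[0.6108 0.2124 0.025 ] [0.6441 0.2164 0.025 ]
```

View pics/c2.png

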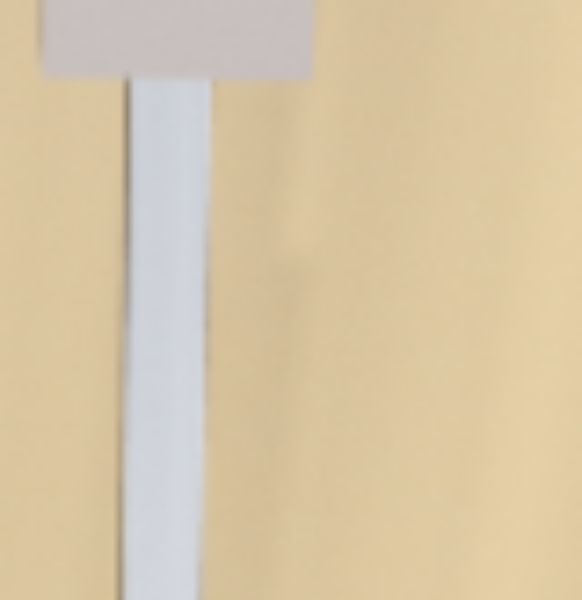

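Run:
```python
from h import *
st()
goal([.6011,.275,.014],5.7)
```

```text
t 2.87 p [0.5851 0.2497 0.2028] yaw 5.650926332894983 tilt [-0.0077 -0.0004] F [ 1.0551  0.0239 -0.2852] M [ 0.0624 -0.1029  0.0224] w 0.05008008143091963
off cm [ 1.9821 -2.3552 18.8691] rot deg [-0.02    0.4421 -0.0492]
```

Call:
drive_tool --plan '[{"offset": [2, -2.4, 4], "delta_rot": [0, 0.4, 0], "jaw": 5}, {"offset": [2, -2.4, 8], "delta_rot": [0, 0.4, 0], "jaw": 5}, {"offset": [2, -2.4, 11], "delta_rot": [0, 0.4, 0], "jaw": 5}, {"offset": [2, -2.4, 13], "delta_rot": [0, 0.4, 0], "jaw": 5}, {"offset": [2, -2.4, 13], "delta_rot": [0, 0.4, 0], "jaw": 5}, {"offset": [2, -2.4, 13], "delta_rot": [0, 0.4, 0], "jaw": 5}, {"offset": [2, -2.4, 13], "delta_rot": [0, 0.4, 0], "jaw": 5}, {"offset": [2, -2.4, 13], "delta_rot": [0, 0.4, 0], "jaw": 5}]'

```text
time: 3.53
position: [0.607, 0.2725, 0.0812]
tool_rot: [0.999, 0.047, 0.006, -0.001]
ft_force: [0.6, 1.0, 0.1]
grip_width: 0.0501
```

Run:
```python
from h import *
st()
goal([.6011,.275,.014],5.7)
cv2.imwrite("pics/d1.png",camera("wrist")[:,:,::-1])
```

```text
t 3.53 p [0.607  0.2725 0.0812] yaw 5.4236566465258145 tilt [0.0122 0.0019] F [0.5677 0.9623 0.1079] M [-0.0017 -0.0651  0.005 ] w 0.05010343906789403
off cm [-0.6494 -0.3018  6.7093] rot deg [-0.0431 -0.7074 -0.2761]
```

View pics/d1.png

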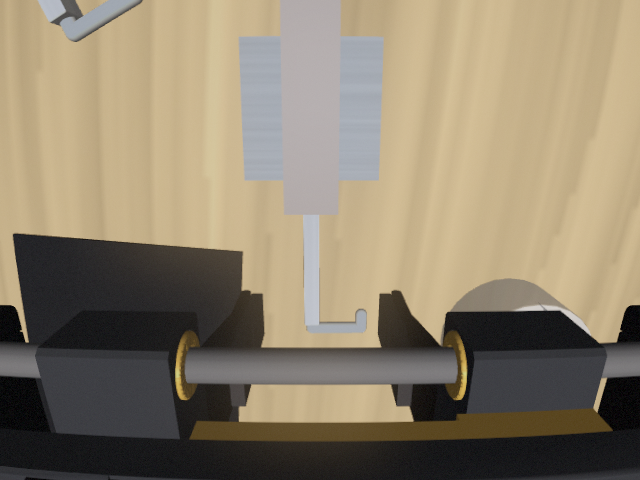

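Run:
```python
from h import *
st(); print(get_obs()["joint_velocities"])
o=get_obs()
a=onz("wrist",(311.5,215),.03,o);b=onz("wrist",(312.5,322),.03,o)
print(a,b,np.degrees(np.arctan2(*(b-a)[[1,0]])))
for p in [(284,214),(339,214),(280,1),(340,1)]: print(onz("wrist",p,.041,o))
```

```text
t 3.58 p [0.6068 0.2725 0.081 ] yaw 5.431818694163169 tilt [0.012  0.0019] F [0.4897 0.8667 0.0494] M [-0.0203 -0.0975  0.0033] w 0.049996301005557645
[ 0.0028  0.004   0.0068  0.0014 -0.0015  0.0028]
[0.5995 0.2959 0.03  ] [0.6067 0.2227 0.03  ] -84.37688797498488
[0.5832 0.2975 0.041 ]
[0.6156 0.3005 0.041 ]
[0.5724 0.4124 0.041 ]
[0.6039 0.4154 0.041 ]
```

Call:
drive_tool --plan '[{"offset": [-0.6, -0.3, 1], "delta_rot": [0, -0.7, 0], "jaw": 5}, {"offset": [-0.6, -0.3, 2], "delta_rot": [0, -0.7, 0], "jaw": 5}, {"offset": [-0.6, -0.3, 3], "delta_rot": [0, -0.7, 0], "jaw": 5}, {"offset": [-0.6, -0.3, 4], "delta_rot": [0, -0.7, 0], "jaw": 5}, {"offset": [-0.6, -0.3, 5], "delta_rot": [0, -0.7, 0], "jaw": 5}, {"offset": [-0.6, -0.3, 5.5], "delta_rot": [0, -0.7, 0], "jaw": 5}, {"offset": [-0.6, -0.3, 6], "delta_rot": [0, -0.7, 0], "jaw": 5}, {"offset": [-0.6, -0.3, 6], "delta_rot": [0, -0.7, 0], "jaw": 5}]'

```text
time: 4.25
position: [0.5981, 0.2746, 0.0164]
tool_rot: [0.999, 0.048, -0.004, 0.0]
ft_force: [0.0, 0.1, -0.4]
grip_width: 0.0502
```

Run:
```python
from h import *
st()
goal([.6016,.275,.014],5.4)
```

```text
t 4.25 p [0.5981 0.2746 0.0164] yaw 5.4495067906620775 tilt [-0.0076 -0.0012] F [ 0.0248  0.1011 -0.4217] M [-0.0334 -0.0771 -0.0342] w 0.05023989314946005
off cm [ 0.3507 -0.0064  0.2371] rot deg [0.0247 0.4399 0.0496]
```

Call:
drive_tool --plan '[{"offset": [0.3, 0, 0.2], "delta_rot": [0, 0.2, 0], "jaw": 5}, {"offset": [0.3, 0, 0.2], "delta_rot": [0, 0.2, 0], "jaw": 3}, {"offset": [0.3, 0, 0.2], "delta_rot": [0, 0.2, 0], "jaw": 2}, {"offset": [0.3, 0, 0.2], "delta_rot": [0, 0.2, 0], "jaw": 1.6}, {"offset": [0.3, 0, 0.2], "delta_rot": [0, 0.2, 0], "jaw": 1.3}, {"offset": [0.3, 0, 0.2], "delta_rot": [0, 0.2, 0], "jaw": 1.0}, {"offset": [0.3, 0, 0.2], "delta_rot": [0, 0.2, 0], "jaw": 0.5}, {"offset": [0.3, 0, 0.2], "delta_rot": [0, 0.2, 0], "jaw": 0.5}]' --squeeze 40

```text
time: 4.92
position: [0.602, 0.2752, 0.0162]
tool_rot: [0.999, 0.048, -0.001, 0.0]
ft_force: [-0.0, -0.1, 0.4]
grip_width: 0.0114
```

Run:
```python
from h import *
st()
d=np.array([np.cos(np.radians(-84.5)),np.sin(np.radians(-84.5)),0])
M=R.from_quat(get_obs()["tool_rot"]).as_matrix()
print(100*M.T@(d*.135))
```

```text
t 4.92 p [0.602  0.2752 0.0162] yaw 5.457912818733823 tilt [-0.0016 -0.0001] F [-0.0383 -0.0787  0.4019] M [-0.0101 -0.0782 -0.0558] w 0.011424363115922685
[ 0.0099 13.5    -0.0005]
```

Call:
drive_tool --plan '[{"offset": [0, 0, 0], "delta_rot": [0, 0, 0], "jaw": 0.3}, {"offset": [0, 0.7, 0], "delta_rot": [0, 0, 0], "jaw": 0.3}, {"offset": [0, 2, 0], "delta_rot": [0, 0, 0], "jaw": 0.3}, {"offset": [0, 3.5, 0], "delta_rot": [0, 0, 0], "jaw": 0.3}, {"offset": [0, 5, 0], "delta_rot": [0, 0, 0], "jaw": 0.3}, {"offset": [0, 6.5, 0], "delta_rot": [0, 0, 0], "jaw": 0.3}, {"offset": [0, 8, 0], "delta_rot": [0, 0, 0], "jaw": 0.3}, {"offset": [0, 9, 0], "delta_rot": [0, 0, 0], "jaw": 0.3}]' --squeeze 50

```text
time: 5.58
position: [0.6108, 0.1828, 0.0161]
tool_rot: [0.999, 0.047, -0.001, 0.0]
ft_force: [-1.0, -0.5, 0.2]
grip_width: 0.0029
```

Run:
```python
from h import *
st()
cv2.imwrite("pics/e1.png",camera("wrist")[:,:,::-1])
```

```text
t 5.58 p [0.6108 0.1828 0.0161] yaw 5.342714846787372 tilt [-0.0019 -0.0006] F [-0.9535 -0.5088  0.2104] M [ 0.0064 -0.0675  0.0278] w 0.00286170690927037
```

View pics/e1.png

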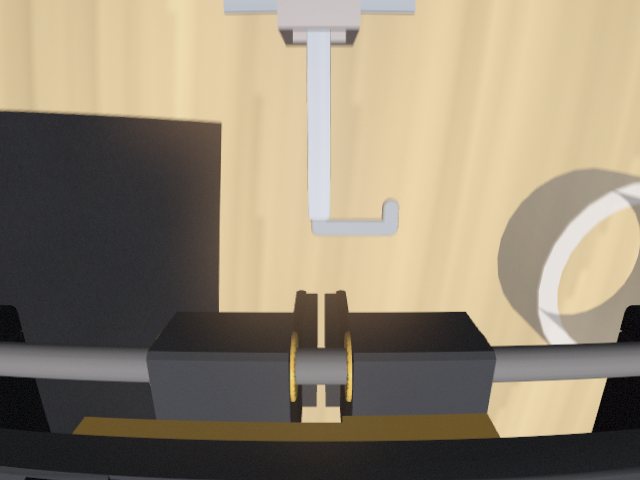

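Run:
```python
from h import *
o=get_obs()
for p,z in [((319,217),.03),((317,36),.03),((316,233),.025),((392,233),.025)]: print(onz("wrist",p,z,o))
for p in [(278,27),(358,27)]: print(onz("wrist",p,.041,o))
print(proj("wrist",[o["position"],o["position"]+[0,0,.019]],o))
for n in["scene","top"]: cv2.imwrite(f"pics/e_{n}.png",camera(n)[:,:,::-1])
t=cv2.imread("pics/e_scene.png"); cv2.imwrite("pics/e2.png",cv2.resize(t[220:400,300:540],(800,600),interpolation=cv2.INTER_CUBIC))
```

```text
[0.6069 0.219  0.03  ]
[0.599  0.2956 0.03  ]
[0.6062 0.2099 0.025 ]
[0.6424 0.2134 0.025 ]
[0.5839 0.2956 0.041 ]
[0.6148 0.2985 0.041 ]
[[320.5604 282.0777]
 [320.4228 297.2333]]
```

View pics/e2.png

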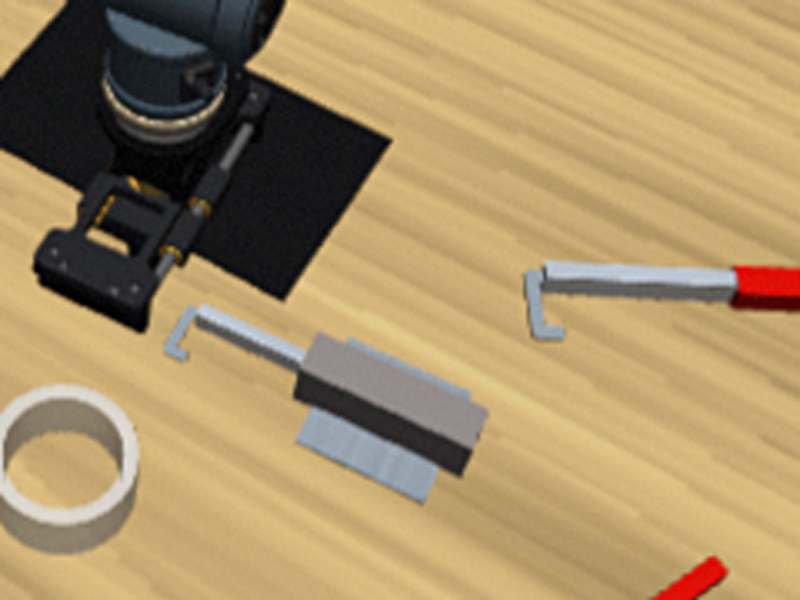

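Run:
```python
from h import *
c=calibration("wrist");Q=np.linalg.inv(c["tool_from_camera"])
for y in (-.0095,0,.0095):
  for z in (.0,-.01,-.019,-.03,-.04):
    p=Q@np.array([.044,y,z,1]); r=cv2.projectPoints(p[None,:3],np.zeros(3),np.zeros(3),c["K"],c["distortion"])[0].ravel(); print(y,z,r)
im=cv2.imread("pics/e1.png"); cv2.imwrite("pics/e3.png",cv2.resize(im[200:440,160:480],(800,600),interpolation=cv2.INTER_CUBIC))
o=get_obs(); print(o["position"],o["q"])
```

```text
-0.0095 0.0 [406.3168 264.8457]
-0.0095 -0.01 [410.3137 271.7372]
-0.0095 -0.019 [414.2393 278.5146]
-0.0095 -0.03 [419.5229 287.65  ]
-0.0095 -0.04 [424.8617 296.8971]
0 0.0 [405.1501 282.0461]
0 -0.01 [409.0249 289.6306]
0 -0.019 [412.824  297.0766]
0 -0.03 [417.9264 307.0928]
0 -0.04 [423.0691 317.2069]
0.0095 0.0 [403.9887 298.7743]
0.0095 -0.01 [407.7433 307.003 ]
0.0095 -0.019 [411.4178 315.0674]
0.0095 -0.03 [416.3422 325.8929]
0.0095 -0.04 [421.2929 336.7976]
[0.6108 0.1843 0.0161] [0.1179 0.7628 1.5183 0.0004 0.8622 0.0249]
```

View pics/e3.png

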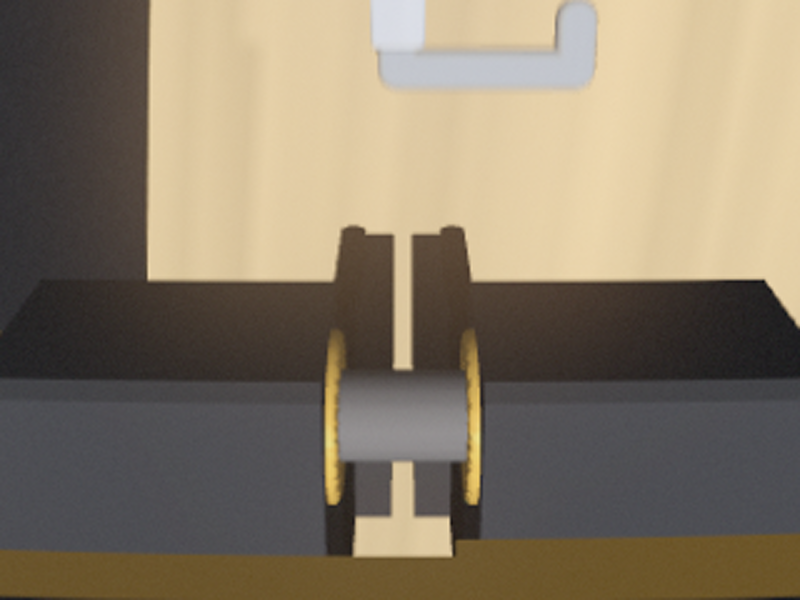

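View pics/e_scene.png

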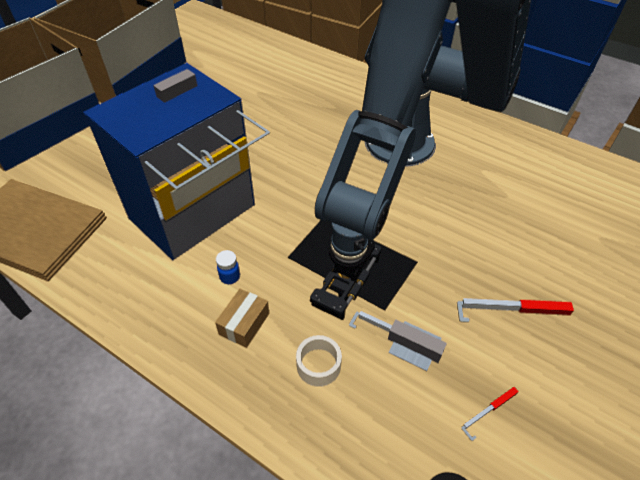

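The grip closed on nothing: the shank is still at its old place, at wrist (319,130). The finger tips appear at row 291, which looks shorter than the stated TCP. I'll probe downward on bare bench to find where the tips really are.

Call:
drive_tool --plan '[{"offset": [0, 0, 0.2], "delta_rot": [0, 0, 0], "jaw": 0.3}, {"offset": [0, 0, 0.4], "delta_rot": [0, 0, 0], "jaw": 0.3}, {"offset": [0, 0, 0.6], "delta_rot": [0, 0, 0], "jaw": 0.3}, {"offset": [0, 0, 0.8], "delta_rot": [0, 0, 0], "jaw": 0.3}, {"offset": [0, 0, 1.0], "delta_rot": [0, 0, 0], "jaw": 0.3}, {"offset": [0, 0, 1.2], "delta_rot": [0, 0, 0], "jaw": 0.3}, {"offset": [0, 0, 1.2], "delta_rot": [0, 0, 0], "jaw": 0.3}, {"offset": [0, 0, 1.2], "delta_rot": [0, 0, 0], "jaw": 0.3}]'

```text
time: 6.4
position: [0.6103, 0.1857, 0.0038]
tool_rot: [0.999, 0.048, -0.001, 0.0]
ft_force: [0.4, 0.8, 0.3]
grip_width: 0.003
```

Run:
```python
from h import *
st()
cv2.imwrite("pics/f1.png",camera("wrist")[:,:,::-1])
```

```text
t 6.4 p [0.6103 0.1857 0.0038] yaw 5.467064956348837 tilt [-0.0022 -0.0002] F [0.37   0.8471 0.2717] M [ 0.018  -0.1036  0.0133] w 0.0030195865657241766
```

View pics/f1.png

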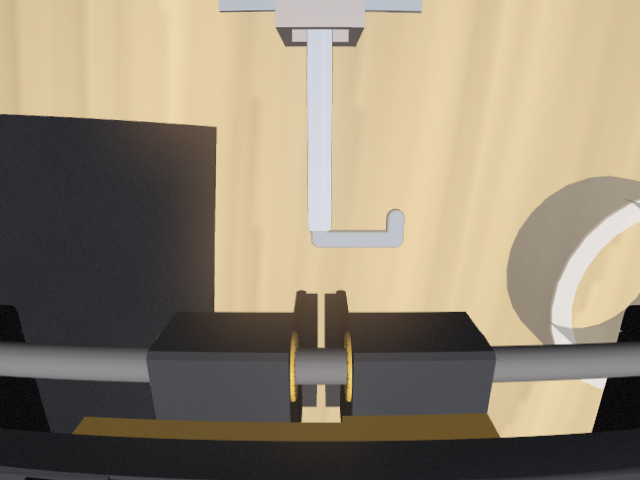

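Call:
drive_tool --plan '[{"offset": [0, 0, 0.1], "delta_rot": [0, 0, 0], "jaw": 0.3}, {"offset": [0, 0, 0.2], "delta_rot": [0, 0, 0], "jaw": 0.3}, {"offset": [0, 0, 0.3], "delta_rot": [0, 0, 0], "jaw": 0.3}, {"offset": [0, 0, 0.4], "delta_rot": [0, 0, 0], "jaw": 0.3}, {"offset": [0, 0, 0.5], "delta_rot": [0, 0, 0], "jaw": 0.3}, {"offset": [0, 0, 0.6], "delta_rot": [0, 0, 0], "jaw": 0.3}, {"offset": [0, 0, 0.7], "delta_rot": [0, 0, 0], "jaw": 0.3}, {"offset": [0, 0, 0.8], "delta_rot": [0, 0, 0], "jaw": 0.3}]'

```text
time: 7.12
position: [0.6105, 0.1856, -0.0041]
tool_rot: [0.999, 0.048, -0.001, 0.0]
ft_force: [0.4, 0.3, 0.4]
grip_width: 0.0027
```

Call:
drive_tool --plan '[{"offset": [0, 0, 0.2], "delta_rot": [0, 0, 0], "jaw": 0.3}, {"offset": [0, 0, 0.4], "delta_rot": [0, 0, 0], "jaw": 0.3}, {"offset": [0, 0, 0.6], "delta_rot": [0, 0, 0], "jaw": 0.3}, {"offset": [0, 0, 0.8], "delta_rot": [0, 0, 0], "jaw": 0.3}, {"offset": [0, 0, 1.0], "delta_rot": [0, 0, 0], "jaw": 0.3}, {"offset": [0, 0, 1.1], "delta_rot": [0, 0, 0], "jaw": 0.3}, {"offset": [0, 0, 1.2], "delta_rot": [0, 0, 0], "jaw": 0.3}, {"offset": [0, 0, 1.3], "delta_rot": [0, 0, 0], "jaw": 0.3}]'

```text
time: 7.78
position: [0.6105, 0.1856, -0.0171]
tool_rot: [0.999, 0.048, -0.001, 0.0]
ft_force: [0.4, 0.4, -0.1]
grip_width: 0.003
```

Run:
```python
from h import *
st()
cv2.imwrite("pics/g1.png",camera("wrist")[:,:,::-1])
cv2.imwrite("pics/g2.png",camera("top")[:,:,::-1])
im=cv2.imread("pics/g1.png"); cv2.imwrite("pics/g3.png",cv2.resize(im[200:440,160:480],(800,600),interpolation=cv2.INTER_CUBIC))
```

```text
t 7.78 p [ 0.6105  0.1856 -0.0171] yaw 5.452879592107283 tilt [-0.0017 -0.0001] F [ 0.3956  0.3945 -0.08  ] M [-0.0622 -0.1192 -0.0203] w 0.0030142852069639935
```

View pics/g3.png

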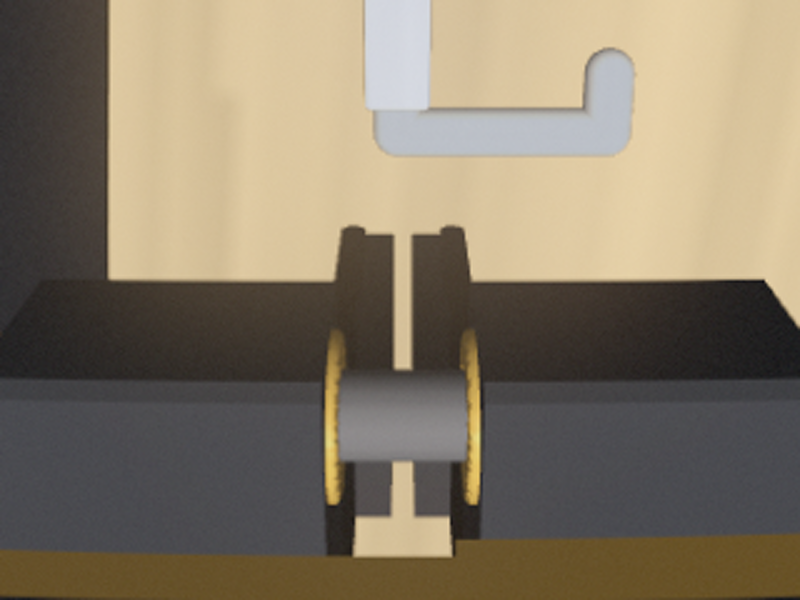

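Run:
```python
from h import *
o=get_obs()
u=lambda p:(p[0]/2.5+160,p[1]/2.5+200)
for dz in (0,.017,.033):
    oo=dict(o);oo["position"]=o["position"]+[0,0,dz]
    a,b=onz("wrist",u((366,60)),.03,oo),onz("wrist",u((432,60)),.03,oo)
    c,d=onz("wrist",u((373,135)),.022,oo),onz("wrist",u((633,135)),.022,oo)
    print(dz,np.linalg.norm(a-b),np.linalg.norm(c-d),a,d)
```

```text
0 0.009989780704946948 0.04249218311210063 [0.601  0.2277 0.03  ] [0.6454 0.2173 0.022 ]
0.017 0.011110010126957389 0.04701830571229979 [0.6008 0.2234 0.03  ] [0.6499 0.2122 0.022 ]
0.033 0.012164343700614378 0.051278185806604974 [0.6006 0.2193 0.03  ] [0.6542 0.2073 0.022 ]
```

View pics/g1.png

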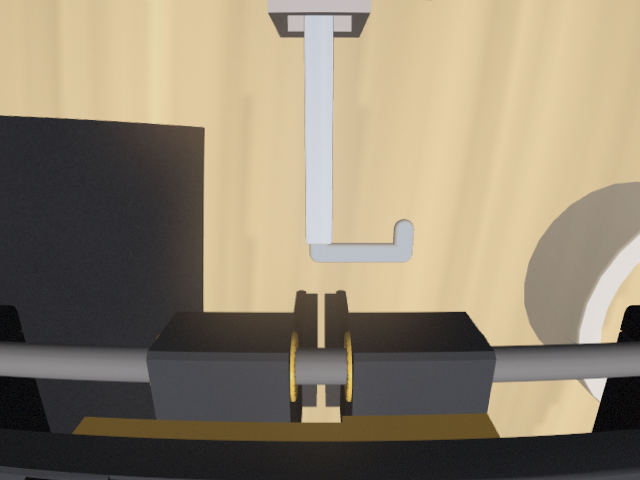

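The bench check agrees: the camera scale confirms the reported z, and there was no contact at TCP z = -0.017. So the real finger tips sit about 33 mm short of the reported TCP, and I'll work with that offset. I'll lift, go back and regrasp.

Call:
drive_tool --plan '[{"offset": [0, 0, -2], "delta_rot": [0, 0, 0], "jaw": 5}, {"offset": [0, 0, -4], "delta_rot": [0, 0, 0], "jaw": 5}, {"offset": [0, -2, -4], "delta_rot": [0, 0, 0], "jaw": 5}, {"offset": [0, -5, -4], "delta_rot": [0, 0, 0], "jaw": 5}, {"offset": [0, -8, -4], "delta_rot": [0, 0, 0], "jaw": 5}, {"offset": [0, -9, -4], "delta_rot": [0, 0, 0], "jaw": 5}, {"offset": [0, -9, -3.5], "delta_rot": [0, 0, 0], "jaw": 5}, {"offset": [0, -9, -3], "delta_rot": [0, 0, 0], "jaw": 5}]'

```text
time: 8.55
position: [0.6019, 0.2753, 0.0129]
tool_rot: [0.999, 0.048, -0.001, 0.0]
ft_force: [-0.2, 0.2, -1.1]
grip_width: 0.0464
```

Run:
```python
from h import *
st()
goal([.6015,.274,-.020],5.4)
```

```text
t 8.55 p [0.6019 0.2753 0.0129] yaw 5.55260796993308 tilt [-0.0011 -0.0007] F [-0.2221  0.2427 -1.0858] M [-0.0065 -0.0738  0.0168] w 0.046423999352893056
off cm [-0.0534  0.1233  3.2875] rot deg [0.0318 0.0654 0.1526]
```

Call:
drive_tool --plan '[{"offset": [0, 0.1, 1], "delta_rot": [0, 0, 0], "jaw": 4}, {"offset": [0, 0.1, 2], "delta_rot": [0, 0, 0], "jaw": 4}, {"offset": [0, 0.1, 3], "delta_rot": [0, 0, 0], "jaw": 4}, {"offset": [0, 0.1, 3.3], "delta_rot": [0, 0, 0], "jaw": 3}, {"offset": [0, 0.1, 3.3], "delta_rot": [0, 0, 0], "jaw": 2}, {"offset": [0, 0.1, 3.3], "delta_rot": [0, 0, 0], "jaw": 1.3}, {"offset": [0, 0.1, 3.3], "delta_rot": [0, 0, 0], "jaw": 0.5}, {"offset": [0, 0.1, 3.3], "delta_rot": [0, 0, 0], "jaw": 0.3}]' --squeeze 50

```text
time: 9.22
position: [0.6025, 0.2743, -0.0194]
tool_rot: [0.999, 0.048, -0.0, -0.0]
ft_force: [-0.4, -0.9, -1.0]
grip_width: 0.0147
```

Run:
```python
from h import *
st()
cv2.imwrite("pics/h1.png",camera("wrist")[:,:,::-1])
```

```text
t 9.22 p [ 0.6025  0.2743 -0.0194] yaw 5.450736907082602 tilt [-0.0006  0.0001] F [-0.3954 -0.8936 -0.971 ] M [-0.0009 -0.0977 -0.0041] w 0.014679411371612123
```

View pics/h1.png

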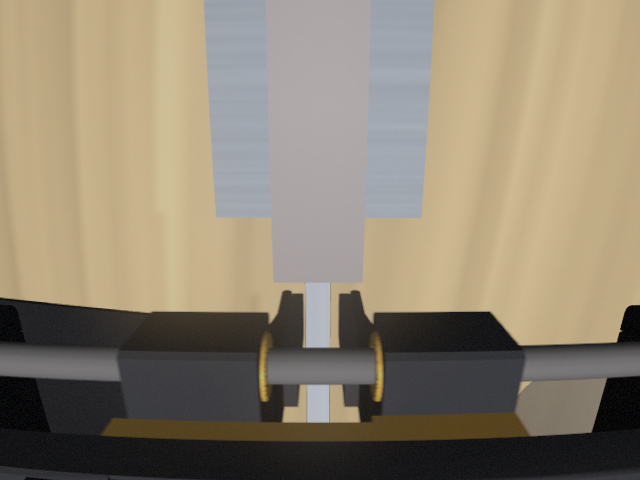

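Call:
drive_tool --plan '[{"offset": [0, 0, 0], "delta_rot": [0, 0, 0], "jaw": 0.3}, {"offset": [0, 0, 0], "delta_rot": [0, 0, 0], "jaw": 0.3}, {"offset": [0, 0, 0], "delta_rot": [0, 0, 0], "jaw": 0.3}, {"offset": [0, 0, 0], "delta_rot": [0, 0, 0], "jaw": 0.3}, {"offset": [0, 0.3, 0], "delta_rot": [0, 0, 0], "jaw": 0.3}, {"offset": [0, 0.7, 0], "delta_rot": [0, 0, 0], "jaw": 0.3}, {"offset": [0, 1.3, 0], "delta_rot": [0, 0, 0], "jaw": 0.3}, {"offset": [0, 2, 0], "delta_rot": [0, 0, 0], "jaw": 0.3}]' --squeeze 50

```text
time: 9.93
position: [0.6041, 0.2544, -0.0197]
tool_rot: [0.999, 0.048, -0.001, -0.0]
ft_force: [-0.4, 3.4, 3.1]
grip_width: 0.0092
```

Run:
```python
from h import *
st()
cv2.imwrite("pics/h2.png",camera("wrist")[:,:,::-1])
```

```text
t 9.93 p [ 0.6041  0.2544 -0.0197] yaw 5.465041055557963 tilt [-0.001   0.0006] F [-0.3989  3.375   3.1454] M [ 0.586  -0.075   0.0141] w 0.009217698303938385
```

View pics/h2.png

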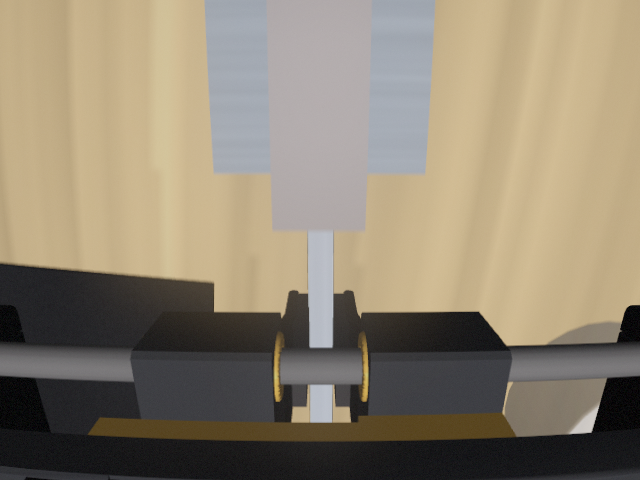

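Call:
drive_tool --plan '[{"offset": [0, 1, 0], "delta_rot": [0, 0, 0], "jaw": 0.3}, {"offset": [0, 2.4, 0], "delta_rot": [0, 0, 0], "jaw": 0.3}, {"offset": [0, 4, 0], "delta_rot": [0, 0, 0], "jaw": 0.3}, {"offset": [0, 5.6, 0], "delta_rot": [0, 0, 0], "jaw": 0.3}, {"offset": [0, 7.2, 0], "delta_rot": [0, 0, 0], "jaw": 0.3}, {"offset": [0, 8.8, 0], "delta_rot": [0, 0, 0], "jaw": 0.3}, {"offset": [0, 10.2, 0], "delta_rot": [0, 0, 0], "jaw": 0.3}, {"offset": [0, 11.2, 0], "delta_rot": [0, 0, 0], "jaw": 0.3}]'

```text
time: 10.65
position: [0.6137, 0.1396, -0.0208]
tool_rot: [0.999, 0.047, -0.002, 0.001]
ft_force: [0.3, -0.4, -2.0]
grip_width: 0.0093
```

Run:
```python
from h import *
st()
cv2.imwrite("pics/h3.png",camera("wrist")[:,:,::-1])
```

```text
t 10.65 p [ 0.6137  0.1396 -0.0208] yaw 5.393173180943634 tilt [-0.004  -0.0016] F [ 0.2788 -0.4445 -2.0132] M [-0.0698 -0.089  -0.0176] w 0.009311977754386004
```

View pics/h3.png

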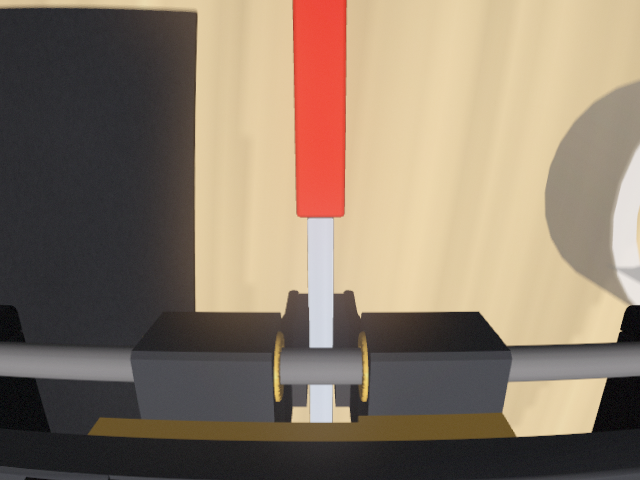

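Run:
```python
from h import *
o=get_obs()
a=onz("wrist",(320.5,217),.03,o); b=onz("wrist",(320.5,5),.03,o); print(a,b)
h=np.radians(-84.55);d=np.array([np.cos(h),np.sin(h)])
pc=a[:2]+.01*d; print("pc",pc,"grip x",(o["position"][:2]-pc)@d)
s=np.array([.4717,.1175])-pc; print(s)
goal([o["position"][0]+s[0],o["position"][1]+s[1],.0],5.4)
```

```text
[0.6101 0.1846 0.03  ] [0.6034 0.2557 0.03  ]
pc [0.6111 0.1747] grip x 0.03645697672072954
[-0.1394 -0.0572]
off cm [-14.4159   4.4017  -2.0089] rot deg [ 0.1038  0.2135 -0.0644]
```

Call:
drive_tool --plan '[{"offset": [0, 0, -1], "delta_rot": [0, 0, 0], "jaw": 0.3}, {"offset": [0, 0, -2.5], "delta_rot": [0, 0, 0], "jaw": 0.3}, {"offset": [-2, 0.6, -3], "delta_rot": [0, 0, 0], "jaw": 0.3}, {"offset": [-5, 1.5, -3], "delta_rot": [0, 0, 0], "jaw": 0.3}, {"offset": [-8, 2.5, -3], "delta_rot": [0, 0, 0], "jaw": 0.3}, {"offset": [-11, 3.4, -3], "delta_rot": [0, 0, 0], "jaw": 0.3}, {"offset": [-13.5, 4.2, -3], "delta_rot": [0, 0, 0], "jaw": 0.3}, {"offset": [-14.4, 4.4, -3], "delta_rot": [0, 0, 0], "jaw": 0.3}]'

```text
time: 11.37
position: [0.4696, 0.0853, 0.0107]
tool_rot: [0.999, 0.048, -0.004, -0.0]
ft_force: [0.2, -0.7, -1.7]
grip_width: 0.0101
```

Run:
```python
from h import *
st()
goal([.475,.082,-.027],5.4)
cv2.imwrite("pics/i1.png",camera("wrist")[:,:,::-1])
cv2.imwrite("pics/i2.png",camera("scene")[:,:,::-1])
```

```text
t 11.37 p [0.4696 0.0853 0.0107] yaw 5.503442141799147 tilt [-0.0087 -0.    ] F [ 0.2441 -0.6577 -1.7135] M [-0.0851 -0.0595  0.0292] w 0.010089169768064586
off cm [0.5426 0.3876 3.7615] rot deg [-0.0452  0.4989  0.1032]
```

View pics/i1.png

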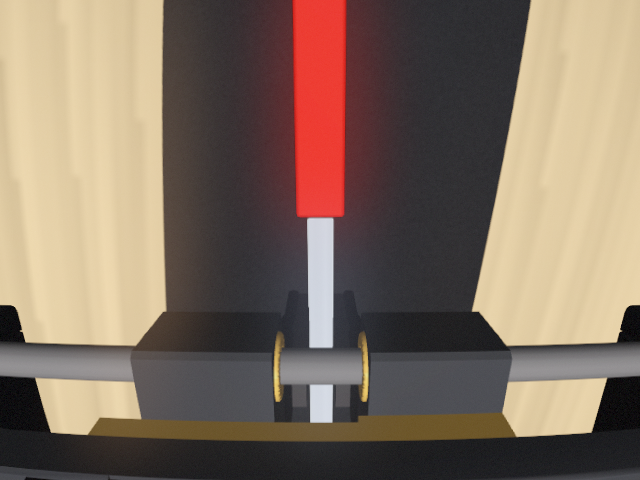

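View pics/i2.png

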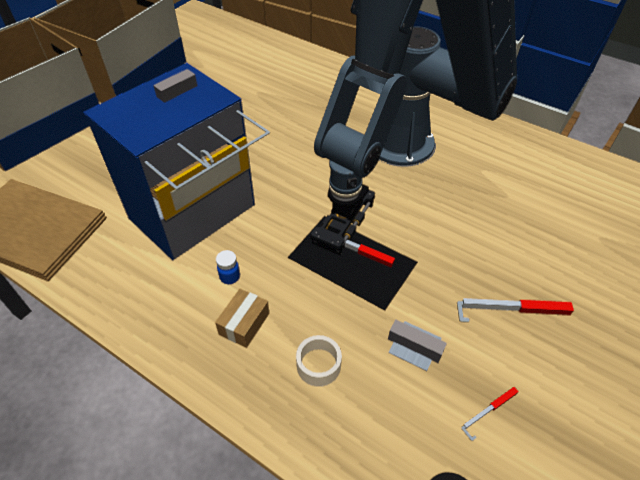

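Call:
drive_tool --plan '[{"offset": [0, 0, 0.8], "delta_rot": [0, 0.2, 0], "jaw": 0.3}, {"offset": [0, 0, 1.6], "delta_rot": [0, 0.2, 0], "jaw": 0.3}, {"offset": [0, 0, 2.3], "delta_rot": [0, 0.2, 0], "jaw": 0.3}, {"offset": [0, 0, 2.8], "delta_rot": [0, 0.2, 0], "jaw": 0.3}, {"offset": [0, 0, 3.2], "delta_rot": [0, 0.2, 0], "jaw": 0.3}, {"offset": [0, 0, 3.5], "delta_rot": [0, 0.2, 0], "jaw": 0.3}, {"offset": [0, 0, 3.6], "delta_rot": [0, 0.2, 0], "jaw": 0.3}, {"offset": [0, 0, 3.7], "delta_rot": [0, 0.2, 0], "jaw": 0.3}]'

```text
time: 12.13
position: [0.4754, 0.0853, -0.027]
tool_rot: [0.999, 0.048, 0.001, -0.0]
ft_force: [-1.3, -0.6, -1.2]
grip_width: 0.0095
```

Run:
```python
from h import *
st()
```

```text
t 12.13 p [ 0.4754  0.0853 -0.027 ] yaw 5.4586932885914985 tilt [0.0015 0.0002] F [-1.2624 -0.63   -1.204 ] M [-0.081  -0.0881  0.0031] w 0.00952523807738699
```

Next, the final 2 mm, then release.

Call:
drive_tool --plan '[{"offset": [0, 0, 0.05], "delta_rot": [0, 0, 0], "jaw": 0.3}, {"offset": [0, 0, 0.1], "delta_rot": [0, 0, 0], "jaw": 0.3}, {"offset": [0, 0, 0.15], "delta_rot": [0, 0, 0], "jaw": 0.3}, {"offset": [0, 0, 0.2], "delta_rot": [0, 0, 0], "jaw": 0.3}, {"offset": [0, 0, 0.2], "delta_rot": [0, 0, 0], "jaw": 1.2}, {"offset": [0, 0, 0.2], "delta_rot": [0, 0, 0], "jaw": 2}, {"offset": [0, 0, 0.2], "delta_rot": [0, 0, 0], "jaw": 4}, {"offset": [0, 0, 0.2], "delta_rot": [0, 0, 0], "jaw": 4}]'

```text
time: 12.8
position: [0.4755, 0.0853, -0.0286]
tool_rot: [0.999, 0.048, 0.001, -0.0]
ft_force: [0.1, 0.1, -0.1]
grip_width: 0.0244
```

Run:
```python
from h import *
st()
```

```text
t 12.8 p [ 0.4755  0.0853 -0.0286] yaw 5.45197585264713 tilt [0.0021 0.0002] F [ 0.0796  0.0526 -0.079 ] M [ 0.0378 -0.0706 -0.0152] w 0.024409551930510833
```

Call:
drive_tool --plan '[{"offset": [0, 0, -1], "delta_rot": [0, 0, 0], "jaw": 4}, {"offset": [0, 0, -4], "delta_rot": [0, 0, 0], "jaw": 4}, {"offset": [0, 0, -8], "delta_rot": [0, 0, 0], "jaw": 4}, {"offset": [0, 0, -12], "delta_rot": [0, 0, 0], "jaw": 4}, {"offset": [0, 0, -16], "delta_rot": [0, 0, 0], "jaw": 4}, {"offset": [0, 0, -20], "delta_rot": [0, 0, 0], "jaw": 4}, {"offset": [0, 0, -24], "delta_rot": [0, 0, 0], "jaw": 4}, {"offset": [0, 0, -28], "delta_rot": [0, 0, 0], "jaw": 4}]'

```text
time: 13.47
position: [0.4738, 0.0854, 0.2542]
tool_rot: [0.999, 0.048, 0.001, -0.0]
ft_force: [1.1, 0.4, 0.1]
grip_width: 0.0401
```

Run:
```python
from h import *
st()
cv2.imwrite("pics/j1.png",camera("wrist")[:,:,::-1])
goal([.60,-.20,.46],-10.3)
```

```text
t 13.47 p [0.4738 0.0854 0.2542] yaw 5.4601888887225645 tilt [0.0023 0.0002] F [1.0604 0.4168 0.0936] M [ 0.0599 -0.1435  0.0304] w 0.040089960760552136
off cm [  9.6382  29.5997 -19.5604] rot deg [-0.0126 -1.0666 15.7813]
```

View pics/j1.png

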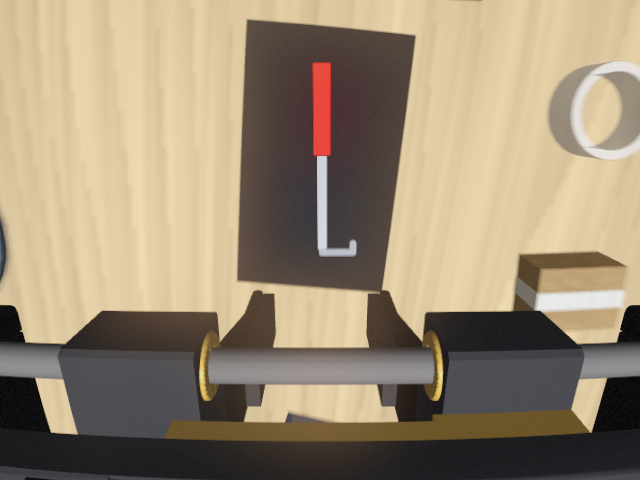

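Call:
drive_tool --plan '[{"offset": [0, 0, -4], "delta_rot": [0, 0, 4], "jaw": 4}, {"offset": [1, 2, -8], "delta_rot": [0, 0, 8], "jaw": 4}, {"offset": [3, 6, -12], "delta_rot": [0, 0, 12], "jaw": 4}, {"offset": [4.5, 10, -14], "delta_rot": [0, 0, 15.8], "jaw": 4}, {"offset": [6, 14, -16], "delta_rot": [0, 0, 15.8], "jaw": 4}, {"offset": [8, 18, -17], "delta_rot": [0, 0, 15.8], "jaw": 4}, {"offset": [9, 21, -18], "delta_rot": [0, 0, 15.8], "jaw": 4}, {"offset": [9.6, 23, -18], "delta_rot": [0, 0, 15.8], "jaw": 4}]'

```text
time: 14.18
position: [0.5901, -0.1306, 0.4328]
tool_rot: [0.996, -0.09, 0.002, 0.0]
ft_force: [0.8, 0.8, -0.1]
grip_width: 0.0399
```

Run:
```python
from h import *
st()
o=get_obs()
cv2.imwrite("pics/k1.png",camera("wrist")[:,:,::-1])
print(proj("wrist",[[.598,-.197,.275]],o))
```

```text
t 14.18 p [ 0.5901 -0.1306  0.4328] yaw -10.309386358993278 tilt [ 0.0047 -0.0006] F [ 0.7885  0.808  -0.1143] M [-0.0601 -0.1043  0.0175] w 0.03985695085476068
[[341.1189 281.7542]]
```

View pics/k1.png

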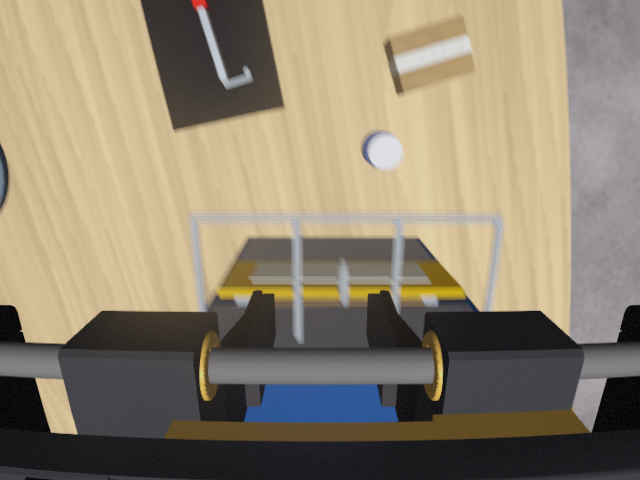

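Call:
drive_tool --plan '[{"offset": [0, 3, 0], "delta_rot": [0, 0, 0], "jaw": 8}, {"offset": [0, 6, 0], "delta_rot": [0, 0, 0], "jaw": 8}, {"offset": [0, 6, 0], "delta_rot": [0, 0, 0], "jaw": 8}, {"offset": [0, 6, 0], "delta_rot": [0, 0, 0], "jaw": 8}, {"offset": [0, 6, 0], "delta_rot": [0, 0, 0], "jaw": 8}, {"offset": [0, 6, 0], "delta_rot": [0, 0, 0], "jaw": 8}, {"offset": [0, 6, 0], "delta_rot": [0, 0, 0], "jaw": 8}, {"offset": [0, 6, 0], "delta_rot": [0, 0, 0], "jaw": 8}]'

```text
time: 14.9
position: [0.5789, -0.1872, 0.4306]
tool_rot: [0.996, -0.089, 0.001, -0.0]
ft_force: [-0.0, 0.1, -0.2]
grip_width: 0.0785
```

Run:
```python
from h import *
st()
o=get_obs(); import pickle
cv2.imwrite("pics/k2.png",camera("wrist")[:,:,::-1]); pickle.dump(o,open("k2.pkl","wb"))
im=cv2.imread("pics/k2.png"); cv2.imwrite("pics/k3.png",cv2.resize(im[150:330,200:440],(800,600),interpolation=cv2.INTER_CUBIC))
```

```text
t 14.9 p [ 0.5789 -0.1872  0.4306] yaw -10.251595216768605 tilt [0.002  0.0002] F [-0.0042  0.0675 -0.2037] M [ 0.0181 -0.0633  0.0096] w 0.07847551008765387
```

View pics/k2.png

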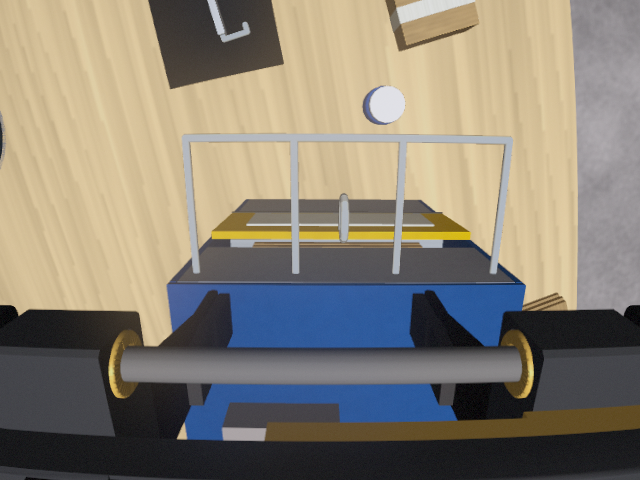

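View pics/k3.png

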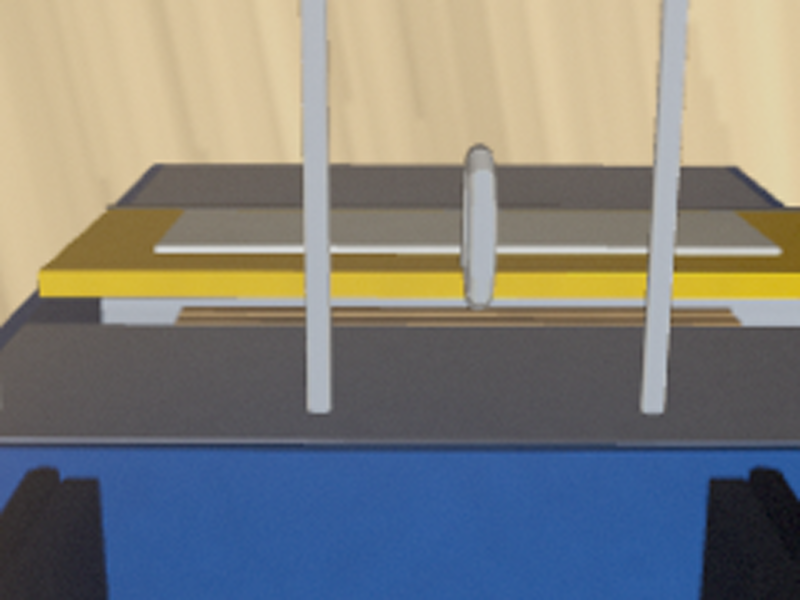

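```bash
python3 - <<'E'
from h import *
import pickle
o=pickle.load(open("k2.pkl","rb"))
c=lambda p:(p[0]*.3+200,p[1]*.3+150)
L=onz("wrist",(170,284),.346,o);Rr=onz("wrist",(523,284),.346,o);print("face edge",L,Rr,np.linalg.norm(L-Rr))
g1=onz("wrist",(184,135),.322,o);g2=onz("wrist",(511,139),.322,o);print("guard",g1,g2,np.linalg.norm(g1-g2))
yv=(Rr-L)/np.linalg.norm(Rr-L);print("cab yaw deg",np.degrees(np.arctan2(yv[1],yv[0])),(np.degrees(np.arctan2(*(g2-g1)[[1,0]]))))
F=(L+Rr)/2;xo=np.array([-yv[1],yv[0],0]) # outward
print("mid",F,"guard mid out",((g1+g2)/2-F)@xo,((g1+g2)/2-F)@yv)
# flap top edge yellow: front upper edge crop y=270 x 40 ; ring
O,d1=ray("wrist",c((481,145)),o);_,d2=ray("wrist",c((479,308)),o)
b=d1+d2;b/=np.linalg.norm(b)
for z in (.265,.27,.275,.28):
    P=O+b*(z-O[2])/b[2];print(z,P,"out",(P-F)@xo,"lat",(P-F)@yv)
for th in (0,.04,.08,.12):
    print(th,"out",.008+.022*np.cos(th)+.125*np.sin(th),"z",.15+.125*np.cos(th)-.022*np.sin(th))
# tri with scene
for sp in [(390,277)]:
    s=(sp[0]*.35+70,sp[1]*.35+60); O2,e=ray("scene",s)
    A=np.stack([b,-e],1);t=np.linalg.lstsq(A,O2-O,rcond=None)[0];print("tri",O+b*t[0],O2+e*t[1])
# flap top edge front at z .25
for p in [(40,270),(40,296)]: 
    P=onz("wrist",c(p),.25,o);print("edge",P,"out",(P-F)@xo,"lat",(P-F)@yv)
E
python3 - <<'E'
import cv2
s=cv2.imread("pics/a_scene.png");cv2.imwrite("pics/k4.png",cv2.resize(s[130:190,170:250],(800,600),interpolation=cv2.INTER_CUBIC))
E
```

```text
face edge [ 0.4614 -0.2029  0.346 ] [ 0.7234 -0.2505  0.346 ] 0.2662948205075837
guard [ 0.4932 -0.0996  0.322 ] [ 0.7299 -0.1443  0.322 ] 0.240920051003128
cab yaw deg -10.28912049349754 -10.697527189565893
mid [ 0.5924 -0.2267  0.346 ] guard mid out 0.10650573706530377 0.0001086068003777316
0.265 [ 0.599  -0.1958  0.265 ] out 0.031563277599513107 lat 0.0009131740922477164
0.27 [ 0.5989 -0.1946  0.27  ] out 0.03273833597277418 lat 0.000617366139875272
0.275 [ 0.5988 -0.1934  0.275 ] out 0.03391339434603526 lat 0.0003215581875027133
0.28 [ 0.5987 -0.1922  0.28  ] out 0.03508845271929633 lat 2.5750235130268794e-05
0 out 0.03 z 0.275
0.04 out 0.034981069119870783 z 0.27402024798051633
0.08 out 0.03991897428480422 z 0.27284209002050563
0.12 out 0.04480581589989998 z 0.27146741092137705
tri [ 0.5987 -0.1926  0.2781] [ 0.6001 -0.1942  0.2785]
edge [ 0.4729 -0.1895  0.25  ] out 0.01527958279246954 lat -0.12422617861715668
edge [ 0.471 -0.197  0.25 ] out 0.007506718596349083 lat -0.12480733996339712
```

View pics/k4.png

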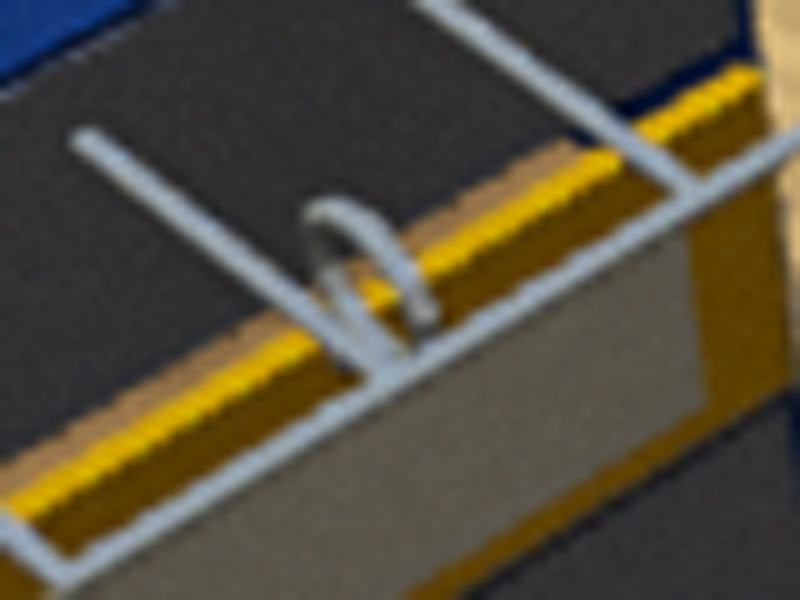

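Run:
```python
from h import *
q=R.from_matrix(down(5.46)).as_quat()
o=dict(position=np.array([.4738,.0854,.2542]),tool_rot=(R.from_matrix(down(5.46))).as_quat())
im=cv2.imread("pics/j1.png");b,g,r=[im[:,:,i].astype(int) for i in range(3)]
m=((r>120)&(g<90)&(b<90)).astype(np.uint8)
n=max(cv2.findContours(m,0,2)[0],key=cv2.contourArea);bx=cv2.boxPoints(cv2.minAreaRect(n));print(bx)
W=[onz("wrist",p,.021,o) for p in bx];print(*W)
k=sorted(W,key=lambda p:p[1]);A=(k[0]+k[1])/2;B=(k[2]+k[3])/2 # A front(x=-10), B back(x=-100)
print("front",A,"back",B,np.linalg.norm(A-B));d=(A-B)/np.linalg.norm(A-B);h=np.degrees(np.arctan2(d[1],d[0]))
mid=(A+B)/2;pc=mid+.055*d
print("heading",h,"handle mid",mid,"pc",pc)
gp=mid+.003*d; print("grasp",gp)
goal([gp[0],gp[1],.20],h+90)
print(tuple(onz("wrist",p,.012,o) for p in [(352,252)]), pc+np.array([.096*d[0]-.0175*d[1],.096*d[1]+.0175*d[0],0]))
```

```text
[[312.  62.]
 [330.  62.]
 [330. 155.]
 [312. 155.]]
[0.452  0.2202 0.021 ] [0.4696 0.2219 0.021 ] [0.4787 0.1318 0.021 ] [0.4603 0.13   0.021 ]
front [0.4695 0.1309 0.021 ] back [0.4608 0.221  0.021 ] 0.09049242172983081
heading -84.4770838480727 handle mid [0.4652 0.176  0.021 ] pc [0.4705 0.1212 0.021 ]
grasp [0.4654 0.173  0.021 ]
off cm [-17.6263 -33.4261  23.0413] rot deg [ -0.0124  -0.1142 -15.7844]
(array([0.5146, 0.0268, 0.012 ]),) [0.4971 0.0274 0.021 ]
```

Call:
drive_tool --plan '[{"offset": [-2, -4, 0], "delta_rot": [0, 0, -4], "jaw": 5}, {"offset": [-4, -8, 0], "delta_rot": [0, 0, -8], "jaw": 5}, {"offset": [-6, -12, 0], "delta_rot": [0, 0, -12], "jaw": 5}, {"offset": [-8, -16, 2], "delta_rot": [0, 0, -15.8], "jaw": 5}, {"offset": [-10, -19, 5], "delta_rot": [0, 0, -15.8], "jaw": 5}, {"offset": [-12, -22, 8], "delta_rot": [0, 0, -15.8], "jaw": 5}, {"offset": [-14, -26, 11], "delta_rot": [0, 0, -15.8], "jaw": 5}, {"offset": [-16, -29, 14], "delta_rot": [0, 0, -15.8], "jaw": 5}]'

```text
time: 15.62
position: [0.485, 0.0962, 0.3161]
tool_rot: [0.999, 0.048, 0.002, -0.0]
ft_force: [0.5, 0.9, -0.3]
grip_width: 0.0504
```

Run:
```python
from h import *
st()
goal([.4654,.173,.04],5.5)
```

```text
t 15.62 p [0.485  0.0962 0.3161] yaw 5.497305098357364 tilt [0.0038 0.0004] F [ 0.4777  0.8721 -0.295 ] M [ 0.0176 -0.1511 -0.013 ] w 0.0503581538896251
off cm [-1.3224 -7.8331 27.6028] rot deg [-0.0014 -0.2202 -0.0027]
```

Call:
drive_tool --plan '[{"offset": [-1.3, -3, 2], "delta_rot": [0, 0, 0], "jaw": 5}, {"offset": [-1.3, -6, 5], "delta_rot": [0, 0, 0], "jaw": 5}, {"offset": [-1.3, -7, 9], "delta_rot": [0, 0, 0], "jaw": 5}, {"offset": [-1.3, -7, 13], "delta_rot": [0, 0, 0], "jaw": 5}, {"offset": [-1.3, -7, 17], "delta_rot": [0, 0, 0], "jaw": 5}, {"offset": [-1.3, -7, 21], "delta_rot": [0, 0, 0], "jaw": 5}, {"offset": [-1.3, -7, 24], "delta_rot": [0, 0, 0], "jaw": 5}, {"offset": [-1.3, -7, 25.5], "delta_rot": [0, 0, 0], "jaw": 5}]'

```text
time: 16.28
position: [0.4641, 0.1629, 0.058]
tool_rot: [0.999, 0.048, -0.002, 0.0]
ft_force: [-0.8, 0.2, 0.1]
grip_width: 0.05
```

Run:
```python
from h import *
st()
goal([.4654,.173,-.027],5.5)
cv2.imwrite("pics/l1.png",camera("wrist")[:,:,::-1])
```

```text
t 16.28 p [0.4641 0.1629 0.058 ] yaw 5.510150119993694 tilt [-0.004  -0.0005] F [-0.7575  0.2154  0.1134] M [ 0.0333 -0.0641  0.0295] w 0.04997026918796563
off cm [ 0.2656 -0.996   8.5038] rot deg [0.0046 0.2316 0.0102]
```

View pics/l1.png

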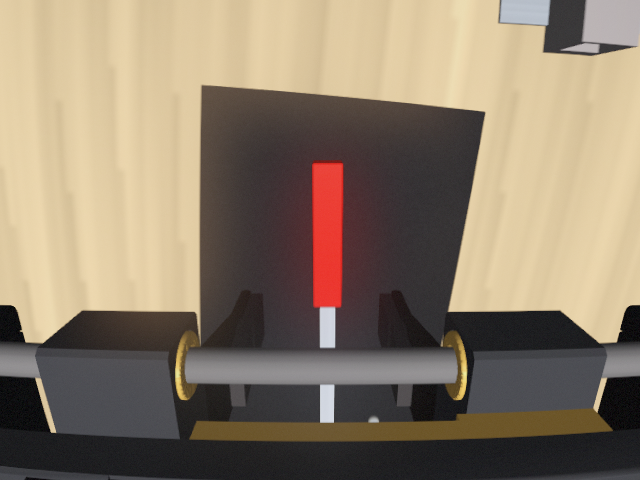

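Run:
```python
from h import *
o=get_obs()
a=onz("wrist",(327.5,306),.021,o);b=onz("wrist",(328,163),.021,o);print(a,b,np.linalg.norm(a-b),np.degrees(np.arctan2(*(a-b)[[1,0]])))
g=a+(b-a)/np.linalg.norm(b-a)*.042;print(g);goal([g[0],g[1],-.027],5.5)
```

```text
[0.4702 0.1325 0.021 ] [0.4616 0.2201 0.021 ] 0.08801558936851327 -84.36170314651893
[0.4661 0.1743 0.021 ]
off cm [ 0.4525 -1.1348  8.386 ] rot deg [ 0.0069  0.3884 -0.0054]
```

Call:
drive_tool --plan '[{"offset": [0.33, -1.1, 2], "delta_rot": [0, 0.2, 0], "jaw": 5}, {"offset": [0.33, -1.1, 4], "delta_rot": [0, 0.2, 0], "jaw": 5}, {"offset": [0.33, -1.1, 6], "delta_rot": [0, 0.2, 0], "jaw": 5}, {"offset": [0.33, -1.1, 7.3], "delta_rot": [0, 0.2, 0], "jaw": 5}, {"offset": [0.33, -1.1, 8], "delta_rot": [0, 0.2, 0], "jaw": 4}, {"offset": [0.33, -1.1, 8.4], "delta_rot": [0, 0.2, 0], "jaw": 4}, {"offset": [0.33, -1.1, 8.4], "delta_rot": [0, 0.2, 0], "jaw": 3}, {"offset": [0.33, -1.1, 8.4], "delta_rot": [0, 0.2, 0], "jaw": 3}]'

```text
time: 17.0
position: [0.4697, 0.1741, -0.0219]
tool_rot: [0.999, 0.048, 0.003, -0.0]
ft_force: [-0.3, 0.4, 0.1]
grip_width: 0.0346
```

Run:
```python
from h import *
st()
goal([.4661,.174,-.027],5.6)
cv2.imwrite("pics/l2.png",camera("wrist")[:,:,::-1])
```

```text
t 17.0 p [ 0.4697  0.1741 -0.0219] yaw 5.464540713527719 tilt [0.0067 0.0007] F [-0.3009  0.3528  0.1312] M [-0.0339 -0.107   0.058 ] w 0.034553064505882
off cm [-0.363  -0.0221  0.509 ] rot deg [-0.0032 -0.3842 -0.1354]
```

View pics/l2.png

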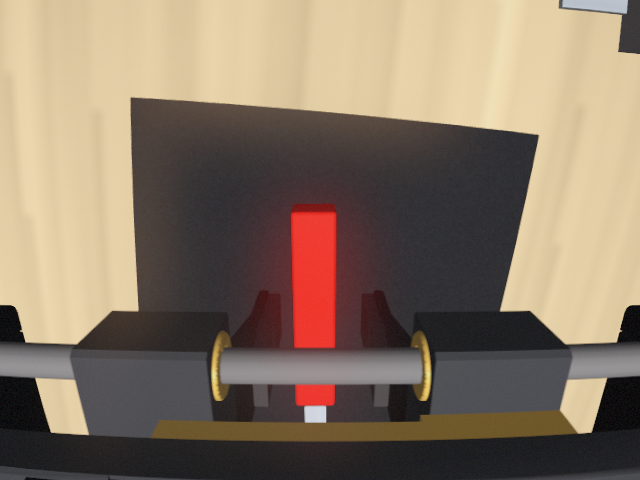

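Call:
drive_tool --plan '[{"offset": [-0.3, 0, 0.2], "delta_rot": [0, -0.2, 0], "jaw": 3}, {"offset": [-0.3, 0, 0.4], "delta_rot": [0, -0.2, 0], "jaw": 3}, {"offset": [-0.3, 0, 0.5], "delta_rot": [0, -0.2, 0], "jaw": 2.4}, {"offset": [-0.3, 0, 0.5], "delta_rot": [0, -0.2, 0], "jaw": 2}, {"offset": [-0.3, 0, 0.5], "delta_rot": [0, -0.2, 0], "jaw": 1.2}, {"offset": [-0.3, 0, 0.5], "delta_rot": [0, -0.2, 0], "jaw": 1.0}, {"offset": [-0.3, 0, 0.5], "delta_rot": [0, -0.2, 0], "jaw": 1.0}, {"offset": [-0.3, 0, 0.5], "delta_rot": [0, -0.2, 0], "jaw": 1.0}]' --squeeze 60

```text
time: 17.72
position: [0.4663, 0.1736, -0.0276]
tool_rot: [0.999, 0.048, 0.001, -0.0]
ft_force: [0.6, 0.3, 0.1]
grip_width: 0.0176
```

Run:
```python
from h import *
st()
```

```text
t 17.72 p [ 0.4663  0.1736 -0.0276] yaw 5.451912118281229 tilt [0.0023 0.0002] F [0.5971 0.327  0.0802] M [-0.0222 -0.1387  0.0403] w 0.017553759214004597
```

```bash
cat >> h.py <<'E'
F=np.array([.5924,-.2267,0]);yv=np.array([np.cos(np.radians(-10.3)),np.sin(np.radians(-10.3)),0]);xo=np.array([-yv[1],yv[0],0])
PT=np.array([.0175,.148,-.0396])
def tcp_for(out,lat,z,pt=PT): # prong target in cabinet frame
    return F+xo*out+yv*lat+np.array([0,0,z])-down(-10.3)@pt
def prong(o=None,pt=PT):
    o=o or get_obs();P=o["position"]+R.from_quat(o["tool_rot"]).as_matrix()@pt
    d=P-F; return dict(out=d@xo,lat=d@yv,z=P[2])
E
python3 - <<'E'
from h import *
print(tcp_for(.2,-.035,.274),tcp_for(.029,-.035,.274),tcp_for(.029,0,.274))
goal(tcp_for(.2,-.035,.274),-10.3)
E
```

```text
[0.603  0.1251 0.2344] [ 0.5724 -0.0432  0.2344] [ 0.6068 -0.0494  0.2344]
off cm [ 13.2018   6.1321 -26.165 ] rot deg [-0.0186 -0.1306 15.7519]
```

Call:
drive_tool --plan '[{"offset": [0, 0, -0.5], "delta_rot": [0, 0, 0], "jaw": 1}, {"offset": [0, 0, -1.5], "delta_rot": [0, 0, 0], "jaw": 1}, {"offset": [0, 0, -3], "delta_rot": [0, 0, 0], "jaw": 1}, {"offset": [0, 0, -5], "delta_rot": [0, 0, 0], "jaw": 1}, {"offset": [0, 0, -7.5], "delta_rot": [0, 0, 0], "jaw": 1}, {"offset": [0, 0, -10], "delta_rot": [0, 0, 0], "jaw": 1}, {"offset": [0, 0, -12], "delta_rot": [0, 0, 0], "jaw": 1}, {"offset": [0, 0, -13], "delta_rot": [0, 0, 0], "jaw": 1}]'

```text
time: 18.38
position: [0.4667, 0.1739, 0.1056]
tool_rot: [0.999, 0.048, 0.003, -0.0]
ft_force: [0.2, 0.2, -2.2]
grip_width: 0.0176
```

Run:
```python
from h import *
st(); goal(tcp_for(.2,-.035,.274),-10.3)
for n in["scene","top"]: cv2.imwrite(f"pics/m_{n}.png",camera(n)[:,:,::-1])
t=cv2.imread("pics/m_scene.png"); cv2.imwrite("pics/m2.png",cv2.resize(t[150:330,260:500],(800,600),interpolation=cv2.INTER_CUBIC))
```

```text
t 18.38 p [0.4667 0.1739 0.1056] yaw 5.461712962078798 tilt [0.0059 0.0008] F [ 0.1963  0.2089 -2.1518] M [ 0.0601 -0.1037  0.0336] w 0.017582125564454938
off cm [ 13.1748   6.1534 -12.8082] rot deg [-0.0629 -0.3348 15.7617]
```

View pics/m2.png

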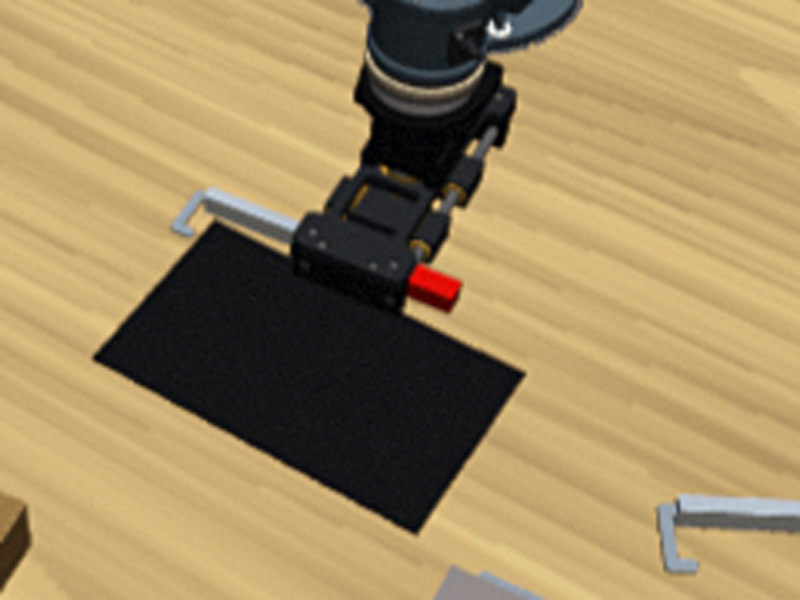

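Run:
```python
from h import *
p=get_obs(); P=p["position"]+R.from_quat(p["tool_rot"]).as_matrix()@PT; print("prong",P,proj("top",P),proj("scene",P))
t=cv2.imread("pics/m_top.png"); x,y=proj("top",P)[0].astype(int)
cv2.imwrite("pics/m3.png",cv2.resize(t[y-30:y+30,x-40:x+40],(800,600),interpolation=cv2.INTER_CUBIC));print(x,y)
s=cv2.imread("pics/m_scene.png"); x,y=proj("scene",P)[0].astype(int)
cv2.imwrite("pics/m4.png",cv2.resize(s[y-30:y+30,x-40:x+40],(800,600),interpolation=cv2.INTER_CUBIC));print(x,y)
```

```text
prong [0.4983 0.0282 0.1446] [[340.0482 276.2145]] [[317.1107 212.642 ]]
340 276
317 212
```

View pics/m3.png

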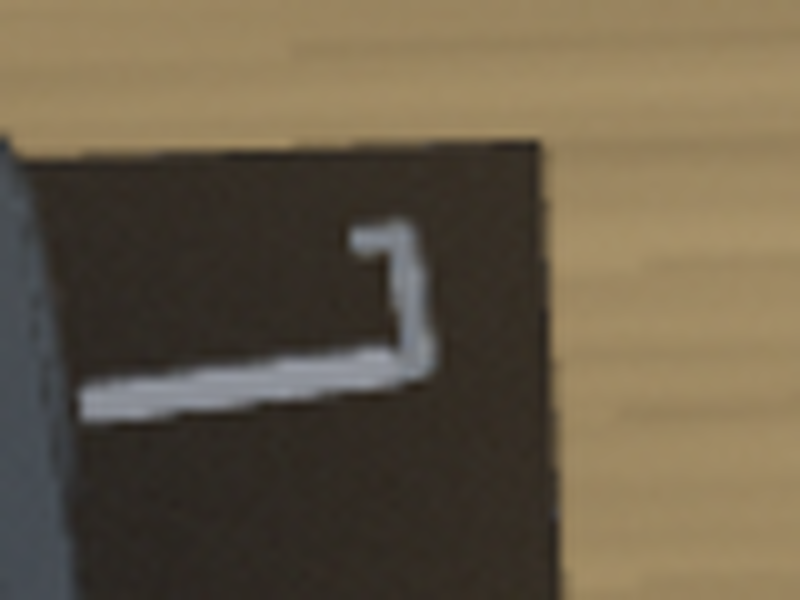

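View pics/m4.png

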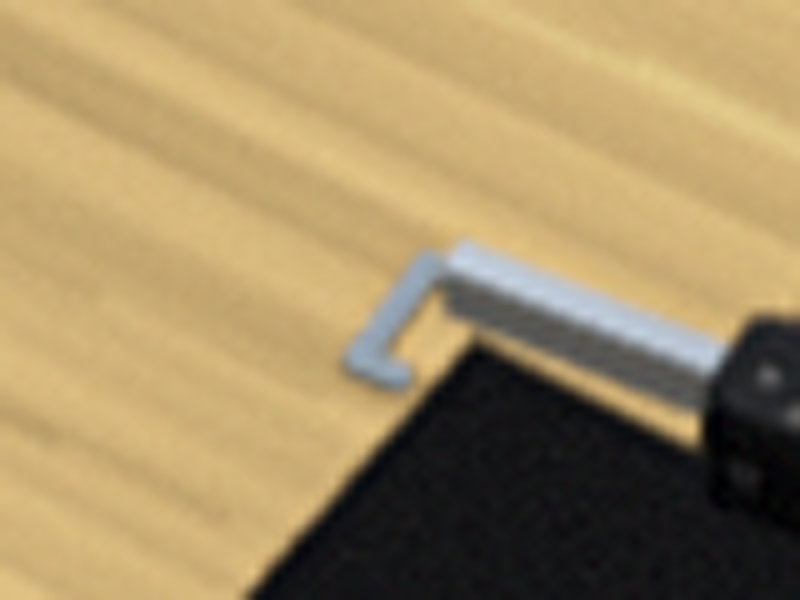

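Run:
```python
from h import *
P,r=tri("top",(340.9,275.8),"scene",(316.8,212.8));print(P,r)
print(onz("top",(340.9,275.8),.1446))
goal(tcp_for(.2,-.035,.274),-10.3)
```

```text
[0.4989 0.0267 0.1439] 0.0018293559972600703
[0.4993 0.0259 0.1446]
off cm [ 13.1531   6.1499 -12.8588] rot deg [-0.0702 -0.3853 15.7591]
```

Call:
drive_tool --plan '[{"offset": [1.5, 0.7, -1.5], "delta_rot": [0, -0.1, 2], "jaw": 1}, {"offset": [3.5, 1.6, -3.4], "delta_rot": [0, -0.1, 4], "jaw": 1}, {"offset": [6, 2.8, -5.8], "delta_rot": [0, -0.1, 7], "jaw": 1}, {"offset": [8.5, 4, -8.2], "delta_rot": [0, -0.1, 10], "jaw": 1}, {"offset": [11, 5.1, -10.6], "delta_rot": [0, -0.1, 13], "jaw": 1}, {"offset": [12.5, 5.9, -12.2], "delta_rot": [0, -0.1, 15], "jaw": 1}, {"offset": [13.2, 6.1, -12.8], "delta_rot": [0, -0.1, 15.8], "jaw": 1}, {"offset": [13.2, 6.1, -12.8], "delta_rot": [0, -0.1, 15.8], "jaw": 1}]'

```text
time: 19.15
position: [0.6045, 0.1249, 0.231]
tool_rot: [0.996, -0.091, 0.001, -0.0]
ft_force: [-0.1, 0.2, -2.2]
grip_width: 0.0174
```

```bash
sed -i 's/PT=np.array.*/PT=np.array([.0175,.149,-.0396])/' h.py
python3 - <<'E'
from h import *
st();print(prong()); goal(tcp_for(.029,-.035,.274),-10.3)
E
```

```text
t 19.15 p [0.6045 0.1249 0.231 ] yaw -10.40797305756477 tilt [0.0023 0.0005] F [-0.0537  0.2407 -2.1756] M [ 0.0868 -0.0892 -0.0048] w 0.017425036487274306
{'out': np.float64(0.19900368533394114), 'lat': np.float64(-0.03386043613467392), 'z': np.float64(0.2705477929960601)}
off cm [-0.118  17.007  -0.3512] rot deg [-0.05   -0.1274 -0.1079]
```

Call:
drive_tool --plan '[{"offset": [-0.1, 1.5, -0.2], "delta_rot": [0, 0, 0], "jaw": 1}, {"offset": [-0.1, 3.5, -0.3], "delta_rot": [0, 0, 0], "jaw": 1}, {"offset": [-0.1, 6, -0.3], "delta_rot": [0, 0, 0], "jaw": 1}, {"offset": [-0.1, 8.5, -0.3], "delta_rot": [0, 0, 0], "jaw": 1}, {"offset": [-0.1, 10.5, -0.3], "delta_rot": [0, 0, 0], "jaw": 1}, {"offset": [-0.1, 12, -0.3], "delta_rot": [0, 0, 0], "jaw": 1}, {"offset": [-0.1, 13, -0.3], "delta_rot": [0, 0, 0], "jaw": 1}, {"offset": [-0.1, 13, -0.3], "delta_rot": [0, 0, 0], "jaw": 1}]'

```text
time: 19.82
position: [0.5756, -0.0036, 0.2319]
tool_rot: [0.996, -0.091, -0.002, 0.0]
ft_force: [-0.1, 0.6, -1.7]
grip_width: 0.0171
```

Run:
```python
from h import *
st();print(prong()); goal(tcp_for(.029,-.035,.274),-10.3)
for n in["scene","top"]: cv2.imwrite(f"pics/n_{n}.png",camera(n)[:,:,::-1])
t=cv2.imread("pics/n_top.png"); cv2.imwrite("pics/n1.png",cv2.resize(t[200:275,390:490],(800,600),interpolation=cv2.INTER_CUBIC))
t=cv2.imread("pics/n_scene.png"); cv2.imwrite("pics/n2.png",cv2.resize(t[105:195,160:280],(800,600),interpolation=cv2.INTER_CUBIC))
```

```text
t 19.82 p [ 0.5756 -0.0036  0.2319] yaw -10.432785647237134 tilt [-0.005   0.0004] F [-0.0797  0.6426 -1.7393] M [ 0.0785 -0.0051 -0.0194] w 0.01712866663954703
{'out': np.float64(0.0674742296178157), 'lat': np.float64(-0.039061791827565896), 'z': np.float64(0.2714792474020522)}
off cm [ 0.3989  3.8488 -0.2506] rot deg [ 0.027   0.2836 -0.1327]
```

View pics/n1.png

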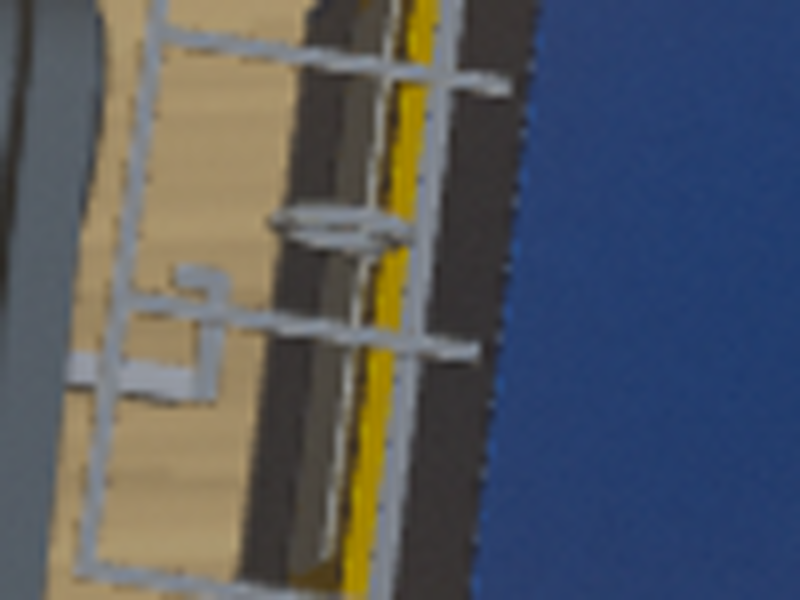

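View pics/n2.png

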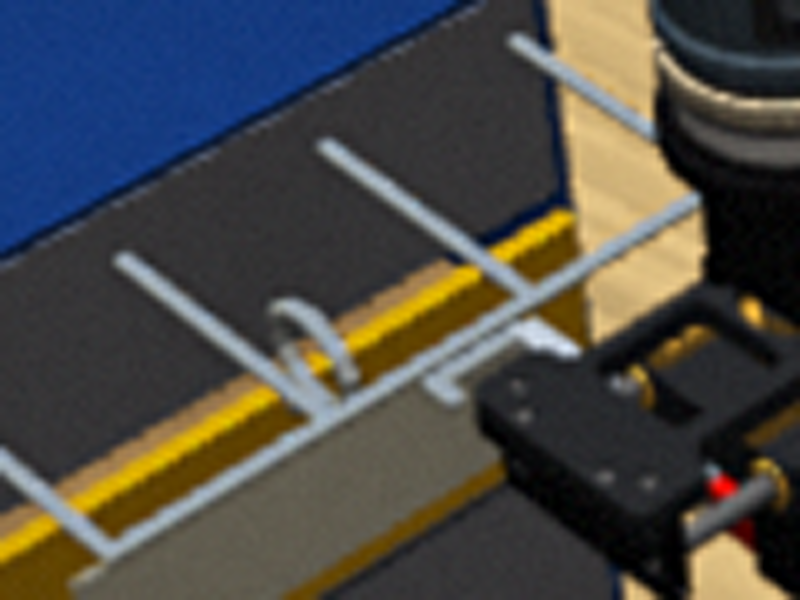

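Call:
drive_tool --plan '[{"offset": [0.2, 0.6, -0.2], "delta_rot": [0, 0.1, 0], "jaw": 1}, {"offset": [0.3, 1.2, -0.2], "delta_rot": [0, 0.1, 0], "jaw": 1}, {"offset": [0.3, 1.8, -0.2], "delta_rot": [0, 0.1, 0], "jaw": 1}, {"offset": [0.3, 2.4, -0.2], "delta_rot": [0, 0.1, 0], "jaw": 1}, {"offset": [0.3, 3, -0.2], "delta_rot": [0, 0.1, 0], "jaw": 1}, {"offset": [0.3, 3.5, -0.2], "delta_rot": [0, 0.1, 0], "jaw": 1}, {"offset": [0.3, 3.8, -0.2], "delta_rot": [0, 0.1, 0], "jaw": 1}, {"offset": [0.3, 3.8, -0.2], "delta_rot": [0, 0.1, 0], "jaw": 1}]'

```text
time: 20.58
position: [0.5744, -0.0411, 0.2355]
tool_rot: [0.996, -0.091, 0.001, 0.0]
ft_force: [-0.1, 0.2, -1.6]
grip_width: 0.0174
```

Run:
```python
from h import *
st();print(prong()); goal(tcp_for(.029,0,.274),-10.3)
for n in["scene","top"]: cv2.imwrite(f"pics/o_{n}.png",camera(n)[:,:,::-1])
t=cv2.imread("pics/o_top.png"); cv2.imwrite("pics/o1.png",cv2.resize(t[200:275,390:490],(800,600),interpolation=cv2.INTER_CUBIC))
t=cv2.imread("pics/o_scene.png"); cv2.imwrite("pics/o2.png",cv2.resize(t[105:195,160:280],(800,600),interpolation=cv2.INTER_CUBIC))
```

```text
t 20.58 p [ 0.5744 -0.0411  0.2355] yaw -10.40160173562026 tilt [ 0.0016 -0.0003] F [-0.0664  0.2439 -1.5883] M [ 0.0574 -0.041   0.0013] w 0.017361287024002234
{'out': np.float64(0.030401876251423675), 'lat': np.float64(-0.03369643174588242), 'z': np.float64(0.27516282588486224)}
off cm [3.3369 0.1375 0.1194] rot deg [-0.0021 -0.0927 -0.1016]
```

View pics/o1.png

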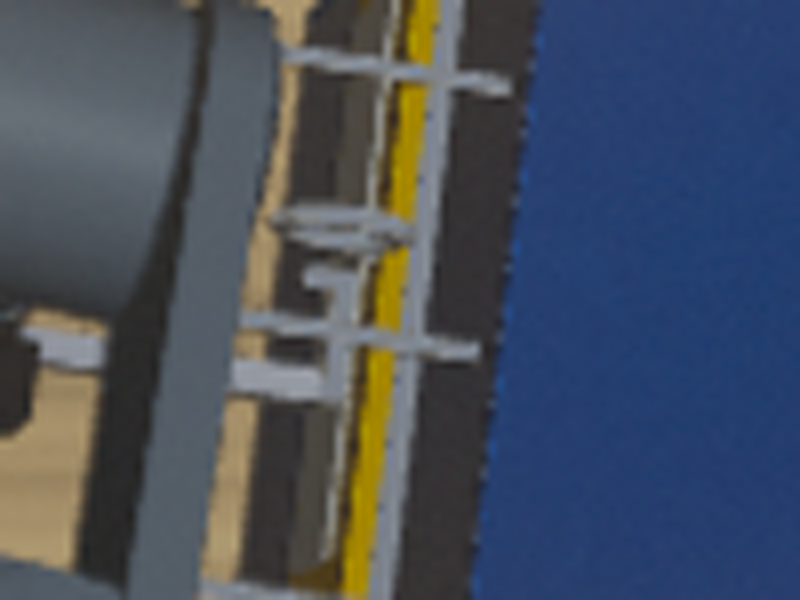

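View pics/o2.png

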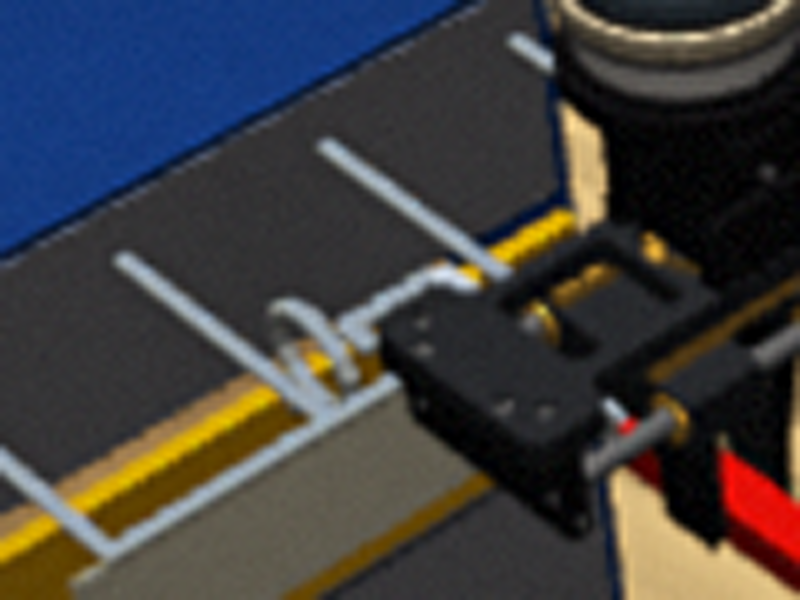

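Run:
```python
from h import *
for nm,p in [("frontcorner top",(383,325)),("front bottom",(395,375)),("right top",(625,225)),("back near",(560,455))]:
  for z in (.28,.31,.34,.37):
    P=onz("scene",(160+p[0]*.15,105+p[1]*.15),z)-F; print(nm,z,"out %.3f lat %.3f"%(P@xo,P@yv))
o=get_obs();P=o["position"]-F;print("tcp",P@xo,P@yv)
```

```text
frontcorner top 0.28 out 0.043 lat -0.021
frontcorner top 0.31 out 0.073 lat -0.002
frontcorner top 0.34 out 0.104 lat 0.016
frontcorner top 0.37 out 0.134 lat 0.035
front bottom 0.28 out 0.065 lat -0.008
front bottom 0.31 out 0.094 lat 0.010
front bottom 0.34 out 0.124 lat 0.028
front bottom 0.37 out 0.153 lat 0.046
right top 0.28 out 0.061 lat -0.110
right top 0.31 out 0.091 lat -0.088
right top 0.34 out 0.120 lat -0.066
right top 0.37 out 0.149 lat -0.044
back near 0.28 out 0.132 lat -0.021
back near 0.31 out 0.158 lat -0.003
back near 0.34 out 0.185 lat 0.016
back near 0.37 out 0.211 lat 0.034
tcp 0.18020266501229337 -0.05093113303153665
```

Call:
drive_tool --plan '[{"offset": [0.2, 0.2, 0.1], "delta_rot": [0, 0, 0], "jaw": 1}, {"offset": [0.6, 0.2, 0.1], "delta_rot": [0, 0, 0], "jaw": 1}, {"offset": [1.0, 0.2, 0.1], "delta_rot": [0, 0, 0], "jaw": 1}, {"offset": [1.4, 0.2, 0.1], "delta_rot": [0, 0, 0], "jaw": 1}, {"offset": [1.8, 0.2, 0.1], "delta_rot": [0, 0, 0], "jaw": 1}, {"offset": [2.2, 0.2, 0.1], "delta_rot": [0, 0, 0], "jaw": 1}, {"offset": [2.4, 0.2, 0.1], "delta_rot": [0, 0, 0], "jaw": 1}, {"offset": [2.4, 0.2, 0.1], "delta_rot": [0, 0, 0], "jaw": 1}]'

```text
time: 21.35
position: [0.5985, -0.0466, 0.2345]
tool_rot: [0.996, -0.09, 0.001, -0.0]
ft_force: [0.0, 0.5, -1.7]
grip_width: 0.0172
```

Run:
```python
from h import *
st();print(prong()); goal(tcp_for(.029,0.001,.274),-10.3)
for n in["scene","top"]: cv2.imwrite(f"pics/p_{n}.png",camera(n)[:,:,::-1])
t=cv2.imread("pics/p_top.png"); cv2.imwrite("pics/p1.png",cv2.resize(t[200:275,390:490],(800,600),interpolation=cv2.INTER_CUBIC))
t=cv2.imread("pics/p_scene.png"); cv2.imwrite("pics/p2.png",cv2.resize(t[120:180,170:250],(800,600),interpolation=cv2.INTER_CUBIC))
```

```text
t 21.35 p [ 0.5985 -0.0466  0.2345] yaw -10.339958620416837 tilt [ 0.0021 -0.0002] F [ 0.0297  0.5337 -1.7019] M [ 0.0963 -0.1221  0.0079] w 0.01723473898881744
{'out': np.float64(0.029259180237376413), 'lat': np.float64(-0.00892190398738927), 'z': np.float64(0.27411438310398334)}
off cm [0.9736 0.0273 0.0131] rot deg [-0.0124 -0.1183 -0.0399]
```

View pics/p1.png

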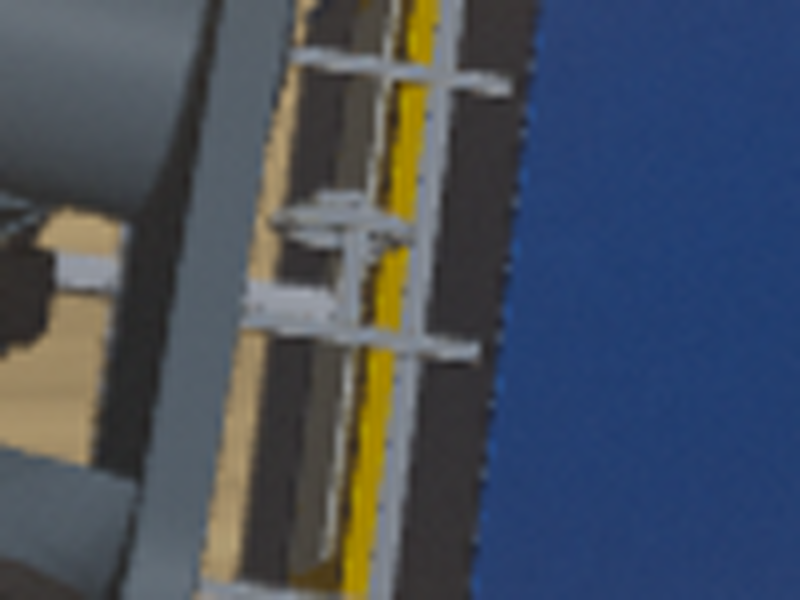

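View pics/p2.png

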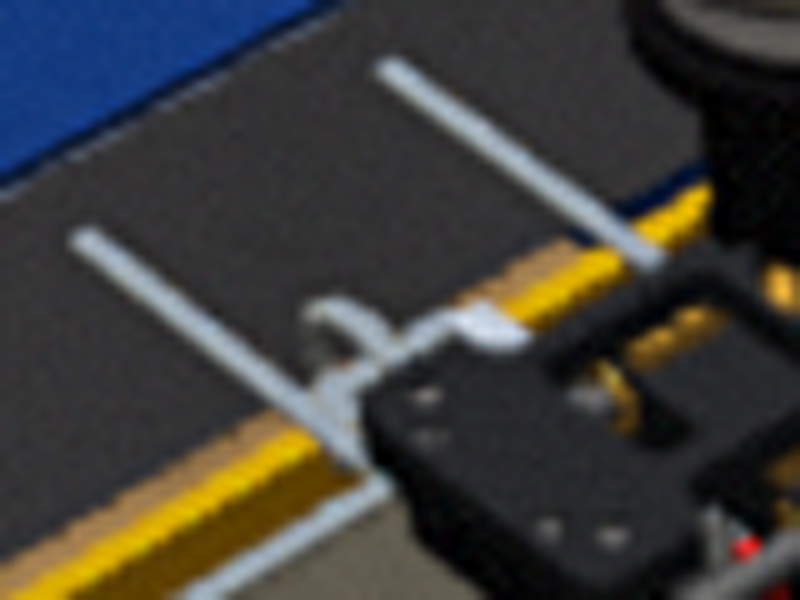

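Call:
drive_tool --plan '[{"offset": [0.3, 0, 0], "delta_rot": [0, 0, 0], "jaw": 1}, {"offset": [0.6, 0, 0], "delta_rot": [0, 0, 0], "jaw": 1}, {"offset": [0.9, 0, 0], "delta_rot": [0, 0, 0], "jaw": 1}, {"offset": [0.9, 0, 0], "delta_rot": [0, 0, 0], "jaw": 1}, {"offset": [0.9, 0, 0], "delta_rot": [0, 0, 0], "jaw": 1}, {"offset": [0.9, -0.3, 0], "delta_rot": [0, 0, 0], "jaw": 1}, {"offset": [0.9, -0.6, 0], "delta_rot": [0, 0, 0], "jaw": 1}, {"offset": [0.9, -1.0, 0], "delta_rot": [0, 0, 0], "jaw": 1}]'

```text
time: 22.12
position: [0.6084, -0.038, 0.2346]
tool_rot: [0.996, -0.09, 0.001, -0.0]
ft_force: [-0.6, 0.6, -1.4]
grip_width: 0.0173
```

Run:
```python
from h import *
st();print(prong())
# arc waypoints in tool frame from current: prong offset from ring kept: out +0.011 (outward contact)
o=get_obs();M=down(-10.3);p0=prong()
for th in (.033,.15,.3,.45,.6,.75,.9,1.05,1.2,1.35,1.5):
    out=.008+.022*np.cos(th)+.125*np.sin(th);z=.15+.125*np.cos(th)-.022*np.sin(th)
    print(th,"ring out %.4f z %.4f"%(out,z),"tool y cm %.2f z %.2f"%(-100*(out-.034),-100*(z-.2743)))
cv2.imwrite("pics/q1.png",cv2.resize(camera("top")[200:275,390:490,::-1],(800,600),interpolation=cv2.INTER_CUBIC))
```

```text
t 22.12 p [ 0.6084 -0.038   0.2346] yaw -10.356392811035745 tilt [ 0.0016 -0.    ] F [-0.5946  0.6375 -1.3805] M [ 0.1008 -0.044  -0.0025] w 0.01733888279501043
{'out': np.float64(0.0394784464146176), 'lat': np.float64(-0.0007278190444455897), 'z': np.float64(0.2742110367463373)}
0.033 ring out 0.0341 z 0.2742 tool y cm -0.01 z 0.01
0.15 ring out 0.0484 z 0.2703 tool y cm -1.44 z 0.40
0.3 ring out 0.0660 z 0.2629 tool y cm -3.20 z 1.14
0.45 ring out 0.0822 z 0.2530 tool y cm -4.82 z 2.13
0.6 ring out 0.0967 z 0.2407 tool y cm -6.27 z 3.36
0.75 ring out 0.1093 z 0.2265 tool y cm -7.53 z 4.78
0.9 ring out 0.1196 z 0.2105 tool y cm -8.56 z 6.38
1.05 ring out 0.1274 z 0.1931 tool y cm -9.34 z 8.12
1.2 ring out 0.1325 z 0.1748 tool y cm -9.85 z 9.95
1.35 ring out 0.1348 z 0.1559 tool y cm -10.08 z 11.84
1.5 ring out 0.1342 z 0.1369 tool y cm -10.02 z 13.74
```

View pics/q1.png

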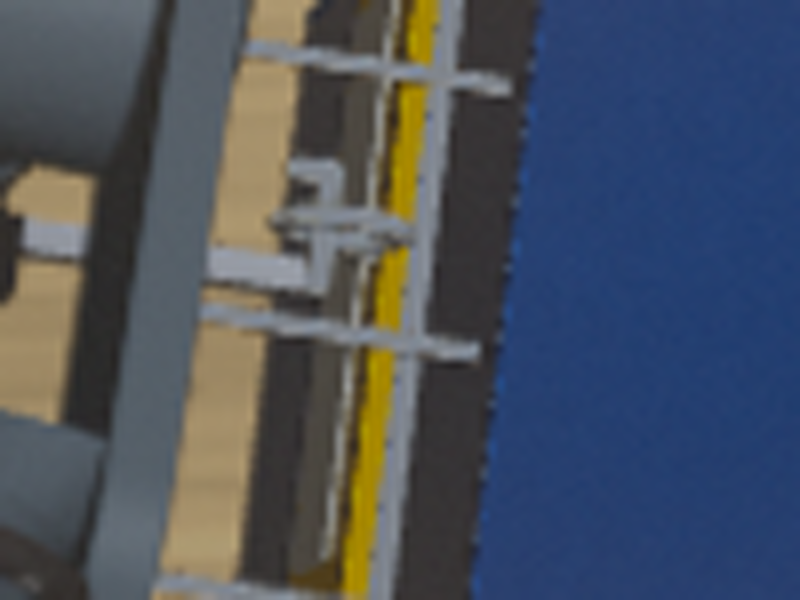

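```bash
cat >> h.py <<'E'
def arc(ths):
    p=prong()
    for th in ths:
        out=.008+.022*np.cos(th)+.125*np.sin(th);z=.15+.125*np.cos(th)-.022*np.sin(th)
        print("%.2f y %.2f z %.2f"%(th,-100*(out-p["out"]),100*(p["z"]-z)))
E
python3 -c "
from h import *
arc([.12,.17,.22,.27,.32,.37,.42,.47])"
```

```text
0.12 y -0.43 z 0.26
0.17 y -1.03 z 0.46
0.22 y -1.63 z 0.69
0.27 y -2.21 z 0.95
0.32 y -2.77 z 1.24
0.37 y -3.32 z 1.55
0.42 y -3.86 z 1.89
0.47 y -4.37 z 2.26
```

Call:
drive_tool --plan '[{"offset": [0, -0.45, 0.2], "delta_rot": [0, 0, 0], "jaw": 1}, {"offset": [0, -1.05, 0.4], "delta_rot": [0, 0, 0], "jaw": 1}, {"offset": [0, -1.65, 0.65], "delta_rot": [0, 0, 0], "jaw": 1}, {"offset": [0, -2.2, 0.95], "delta_rot": [0, 0, 0], "jaw": 1}, {"offset": [0, -2.8, 1.25], "delta_rot": [0, 0, 0], "jaw": 1}, {"offset": [0, -3.3, 1.55], "delta_rot": [0, 0, 0], "jaw": 1}, {"offset": [0, -3.85, 1.9], "delta_rot": [0, 0, 0], "jaw": 1}, {"offset": [0, -4.35, 2.25], "delta_rot": [0, 0, 0], "jaw": 1}]'

```text
time: 22.83
position: [0.6164, 0.0052, 0.2117]
tool_rot: [0.996, -0.09, 0.001, -0.0]
ft_force: [0.9, -2.0, -1.6]
grip_width: 0.0175
```

Run:
```python
from h import *
st();print(prong())
arc([.52,.58,.64,.70,.76,.82,.88,.94])
for n in["scene","top"]: cv2.imwrite(f"pics/r_{n}.png",camera(n)[:,:,::-1])
t=cv2.imread("pics/r_top.png"); cv2.imwrite("pics/r1.png",cv2.resize(t[200:275,390:490],(800,600),interpolation=cv2.INTER_CUBIC))
```

```text
t 22.83 p [0.6164 0.0052 0.2117] yaw -10.33538279176254 tilt [0.0017 0.    ] F [ 0.8656 -1.9874 -1.6353] M [-0.3237 -0.1402  0.0206] w 0.017458027126616642
{'out': np.float64(0.08343629849720613), 'lat': np.float64(-0.0004974458249946634), 'z': np.float64(0.2513199230869382)}
0.52 y -0.58 z 0.38
0.58 y -1.15 z 0.88
0.64 y -1.69 z 1.42
0.70 y -2.19 z 1.99
0.76 y -2.66 z 2.59
0.82 y -3.10 z 3.21
0.88 y -3.49 z 3.86
0.94 y -3.85 z 4.54
```

View pics/r1.png

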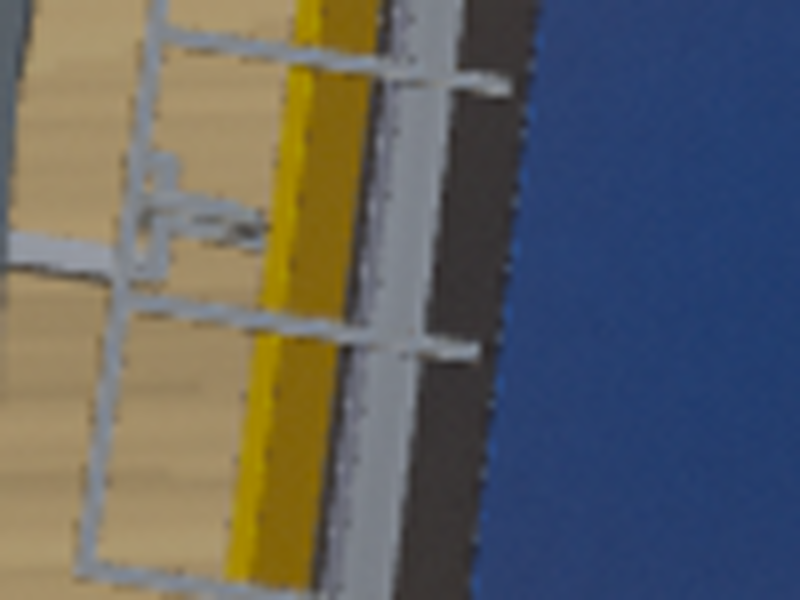

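View pics/r_scene.png

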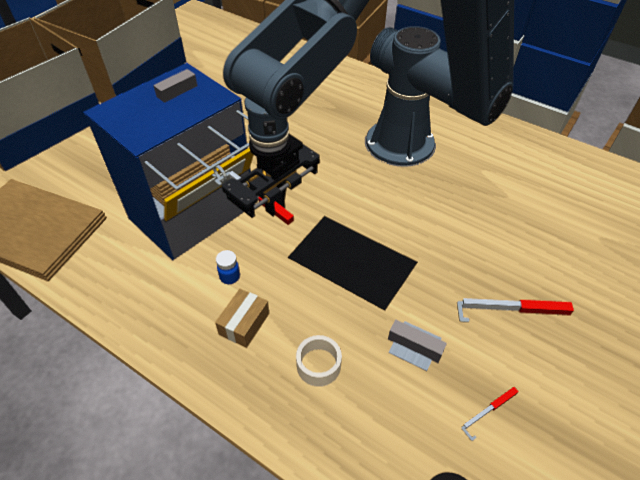

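Call:
drive_tool --plan '[{"offset": [0, -0.55, 0.4], "delta_rot": [0, 0, 0], "jaw": 1}, {"offset": [0, -1.15, 0.9], "delta_rot": [0, 0, 0], "jaw": 1}, {"offset": [0, -1.7, 1.4], "delta_rot": [0, 0, 0], "jaw": 1}, {"offset": [0, -2.2, 2], "delta_rot": [0, 0, 0], "jaw": 1}, {"offset": [0, -2.65, 2.6], "delta_rot": [0, 0, 0], "jaw": 1}, {"offset": [0, -3.1, 3.2], "delta_rot": [0, 0, 0], "jaw": 1}, {"offset": [0, -3.5, 3.85], "delta_rot": [0, 0, 0], "jaw": 1}, {"offset": [0, -3.85, 4.55], "delta_rot": [0, 0, 0], "jaw": 1}]'

```text
time: 23.6
position: [0.6234, 0.043, 0.166]
tool_rot: [0.996, -0.09, 0.001, -0.0]
ft_force: [-0.3, -1.3, -0.9]
grip_width: 0.0177
```

Run:
```python
from h import *
st();print(prong())
arc([1.0,1.06,1.12,1.18,1.24,1.3,1.36,1.42])
cv2.imwrite("pics/s1.png",cv2.resize(camera("top")[200:275,370:470,::-1],(800,600),interpolation=cv2.INTER_CUBIC))
```

```text
t 23.6 p [0.6234 0.043  0.166 ] yaw -10.336392150699247 tilt [0.0017 0.0002] F [-0.2597 -1.2674 -0.9394] M [-0.2621 -0.032  -0.0407] w 0.01770321186307892
{'out': np.float64(0.12189896314976333), 'lat': np.float64(-0.00043248910134217964), 'z': np.float64(0.20550470991901465)}
1.00 y -0.32 z 0.65
1.06 y -0.59 z 1.36
1.12 y -0.82 z 2.08
1.18 y -1.01 z 2.82
1.24 y -1.15 z 3.57
1.30 y -1.24 z 4.33
1.36 y -1.29 z 5.09
1.42 y -1.30 z 5.85
```

View pics/s1.png

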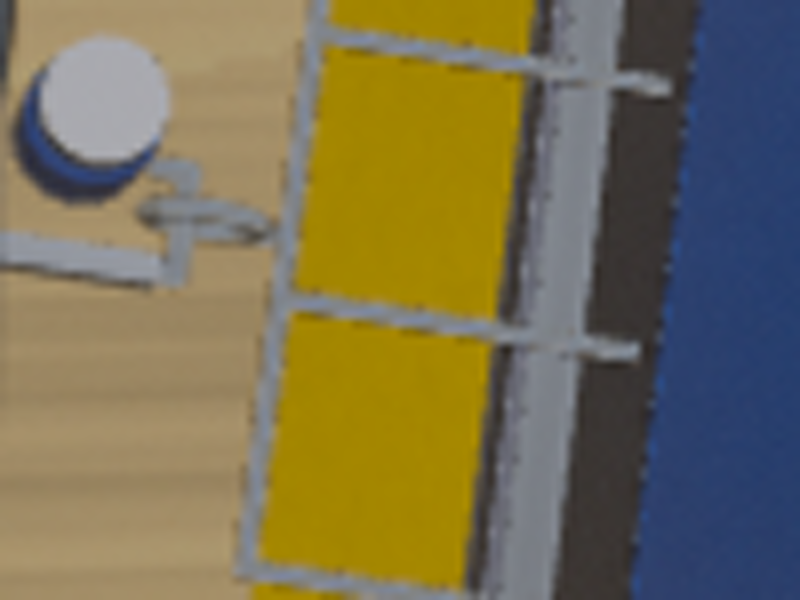

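Call:
drive_tool --plan '[{"offset": [0, -0.3, 0.65], "delta_rot": [0, 0, 0], "jaw": 1}, {"offset": [0, -0.6, 1.35], "delta_rot": [0, 0, 0], "jaw": 1}, {"offset": [0, -0.8, 2.1], "delta_rot": [0, 0, 0], "jaw": 1}, {"offset": [0, -1.0, 2.8], "delta_rot": [0, 0, 0], "jaw": 1}, {"offset": [0, -1.15, 3.55], "delta_rot": [0, 0, 0], "jaw": 1}, {"offset": [0, -1.25, 4.3], "delta_rot": [0, 0, 0], "jaw": 1}, {"offset": [0, -1.3, 5.1], "delta_rot": [0, 0, 0], "jaw": 1}, {"offset": [0, -1.3, 5.85], "delta_rot": [0, 0, 0], "jaw": 1}]'

```text
time: 24.32
position: [0.6257, 0.0553, 0.1072]
tool_rot: [0.996, -0.09, 0.001, -0.0]
ft_force: [0.5, -0.7, -1.2]
grip_width: 0.0175
```

Run:
```python
from h import *
st();print(prong())
arc([1.45,1.5,1.54,1.58,1.6])
for n in["scene","top"]: cv2.imwrite(f"pics/t_{n}.png",camera(n)[:,:,::-1])
t=cv2.imread("pics/t_top.png"); cv2.imwrite("pics/t1.png",cv2.resize(t[200:275,370:470],(800,600),interpolation=cv2.INTER_CUBIC))
```

```text
t 24.32 p [0.6257 0.0553 0.1072] yaw -10.342153483057265 tilt [0.0016 0.0001] F [ 0.4744 -0.6607 -1.24  ] M [-0.0445 -0.0262 -0.0077] w 0.017454313737971603
{'out': np.float64(0.1344052477421995), 'lat': np.float64(-0.00031867719815598604), 'z': np.float64(0.14681621771434372)}
1.45 y -0.03 z 0.36
1.50 y 0.02 z 0.99
1.54 y 0.08 z 1.50
1.58 y 0.16 z 2.00
1.60 y 0.21 z 2.25
```

View pics/t1.png

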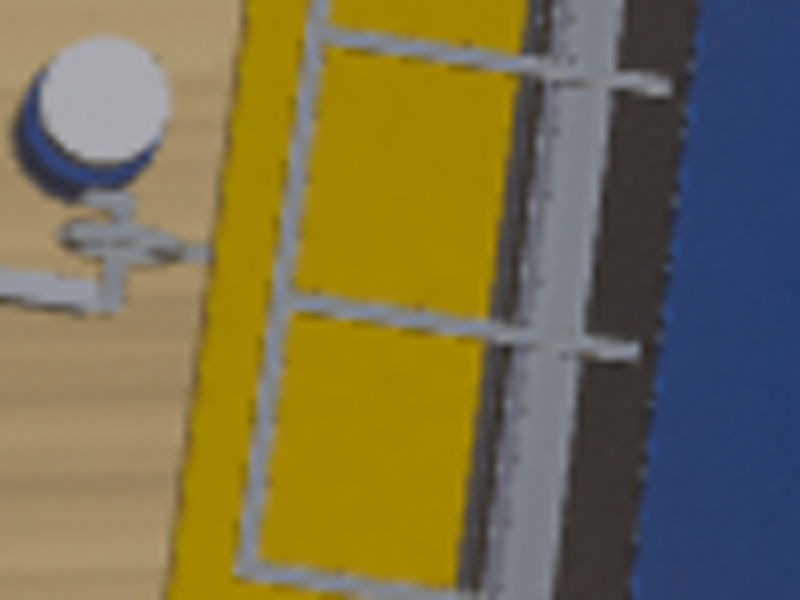

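View pics/t_scene.png

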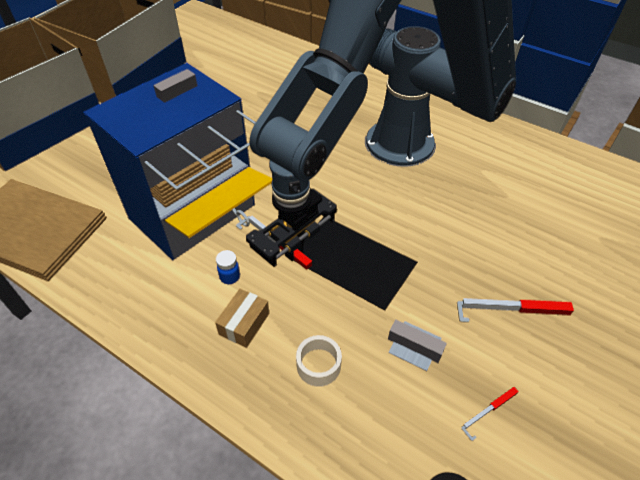

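Call:
drive_tool --plan '[{"offset": [0, 0, 0.5], "delta_rot": [0, 0, 0], "jaw": 1}, {"offset": [0, 0, 1.0], "delta_rot": [0, 0, 0], "jaw": 1}, {"offset": [0, 0.1, 1.4], "delta_rot": [0, 0, 0], "jaw": 1}, {"offset": [0, 0.1, 1.8], "delta_rot": [0, 0, 0], "jaw": 1}, {"offset": [0, 0.1, 1.9], "delta_rot": [0, 0, 0], "jaw": 1}, {"offset": [0, 0.1, 1.9], "delta_rot": [0, 0, 0], "jaw": 1}, {"offset": [0, 0.1, 1.9], "delta_rot": [0, 0, 0], "jaw": 1}, {"offset": [0, 0.1, 1.9], "delta_rot": [0, 0, 0], "jaw": 1}]'

```text
time: 25.08
position: [0.6258, 0.0542, 0.0894]
tool_rot: [0.996, -0.09, 0.001, -0.0]
ft_force: [0.1, -0.0, -1.1]
grip_width: 0.0174
```

Call:
drive_tool --plan '[{"offset": [0, 0, -0.3], "delta_rot": [0, 0, 0], "jaw": 1}, {"offset": [0, 0.2, -0.6], "delta_rot": [0, 0, 0], "jaw": 1}, {"offset": [0, 0.4, -0.9], "delta_rot": [0, 0, 0], "jaw": 1}, {"offset": [0, 0.4, -0.9], "delta_rot": [0, 0, 0], "jaw": 1}, {"offset": [0, 0.4, -0.9], "delta_rot": [0, 0, 0], "jaw": 1}, {"offset": [0, 0.4, -0.9], "delta_rot": [0, 0, 0], "jaw": 1}, {"offset": [0, 0.4, -0.9], "delta_rot": [0, 0, 0], "jaw": 1}, {"offset": [0, 0.4, -0.9], "delta_rot": [0, 0, 0], "jaw": 1}]'

```text
time: 25.75
position: [0.6247, 0.0503, 0.098]
tool_rot: [0.996, -0.09, 0.001, -0.0]
ft_force: [-0.3, -0.0, -1.6]
grip_width: 0.0169
```

Run:
```python
from h import *
st();print(prong())
for n in["scene","top"]: cv2.imwrite(f"pics/u_{n}.png",camera(n)[:,:,::-1])
t=cv2.imread("pics/u_top.png"); cv2.imwrite("pics/u1.png",cv2.resize(t[200:275,370:470],(800,600),interpolation=cv2.INTER_CUBIC))
t=cv2.imread("pics/u_scene.png"); cv2.imwrite("pics/u2.png",cv2.resize(t[180:270,190:310],(800,600),interpolation=cv2.INTER_CUBIC))
th=1.5
Rg=F+xo*(.008+.022*np.cos(th)+.125*np.sin(th))+np.array([0,0,.15+.125*np.cos(th)-.022*np.sin(th)])
print("ring proj",proj("top",Rg),proj("scene",Rg))
```

```text
t 25.75 p [0.6247 0.0503 0.098 ] yaw -10.346105949470003 tilt [0.0013 0.    ] F [-0.3014 -0.01   -1.5594] M [ 0.0228 -0.0187 -0.0097] w 0.01693230423832582
{'out': np.float64(0.12928587032418754), 'lat': np.float64(-0.0004126141928292798), 'z': np.float64(0.13755962097330982)}
ring proj [[383.749  231.4206]] [[244.2414 223.899 ]]
```

View pics/u1.png

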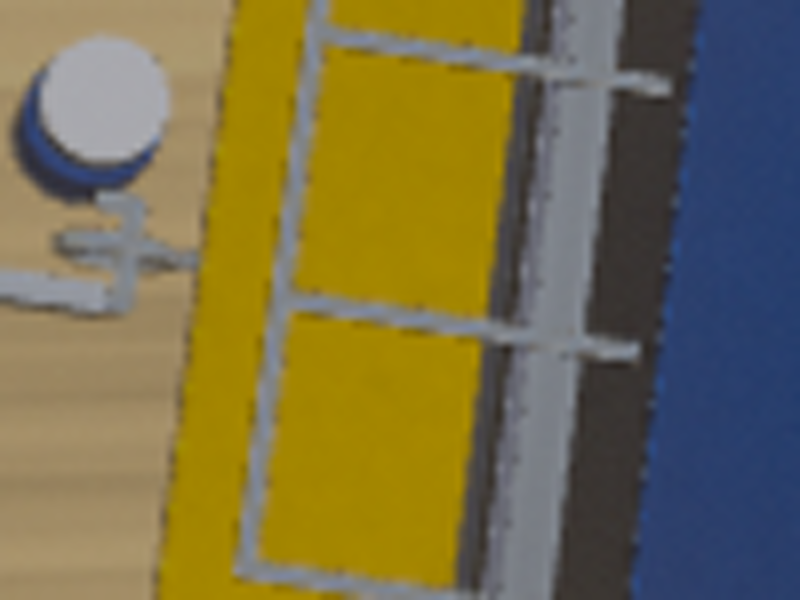

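View pics/u2.png

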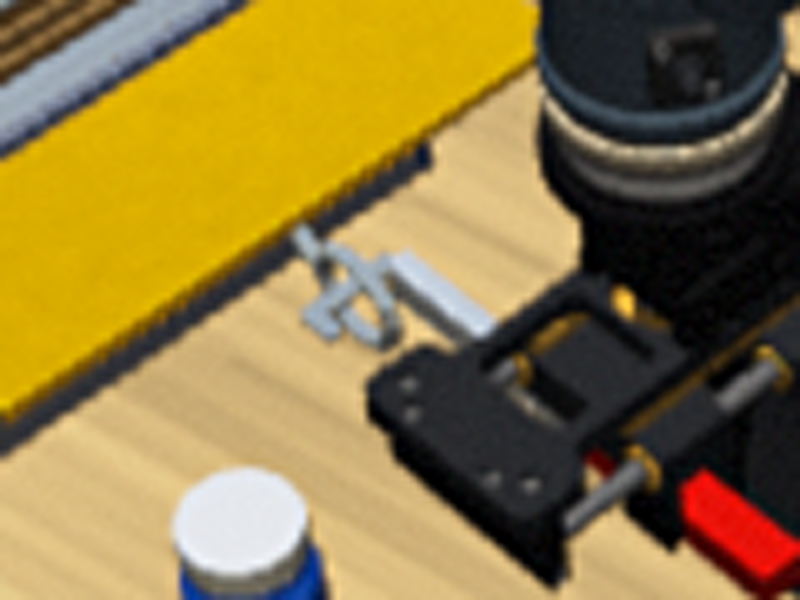

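Call:
drive_tool --plan '[{"offset": [-0.4, 0, 0], "delta_rot": [0, 0, 0], "jaw": 1}, {"offset": [-0.8, 0, 0], "delta_rot": [0, 0, 0], "jaw": 1}, {"offset": [-1.3, 0, 0], "delta_rot": [0, 0, 0], "jaw": 1}, {"offset": [-1.8, 0, 0], "delta_rot": [0, 0, 0], "jaw": 1}, {"offset": [-2.3, 0, 0], "delta_rot": [0, 0, 0], "jaw": 1}, {"offset": [-2.8, 0, 0], "delta_rot": [0, 0, 0], "jaw": 1}, {"offset": [-3.3, 0, 0], "delta_rot": [0, 0, 0], "jaw": 1}, {"offset": [-3.8, 0, 0], "delta_rot": [0, 0, 0], "jaw": 1}]'

```text
time: 26.52
position: [0.5869, 0.0572, 0.0982]
tool_rot: [0.996, -0.09, 0.001, -0.0]
ft_force: [0.1, -0.5, -1.4]
grip_width: 0.0175
```

Run:
```python
from h import *
st();print(prong())
for n in["scene","top"]: cv2.imwrite(f"pics/v_{n}.png",camera(n)[:,:,::-1])
t=cv2.imread("pics/v_top.png"); cv2.imwrite("pics/v1.png",cv2.resize(t[200:275,370:470],(800,600),interpolation=cv2.INTER_CUBIC))
pcl=np.array([0,.053,0]) # pole centre in tool xy
# target: pole centre at mat centre, heading -84.5 (yaw 5.5)
y=5.5;t=np.array([.4717,.1175,0])-down(y)@pcl
goal([t[0],t[1],.06],y);print(t)
```

```text
t 26.52 p [0.5869 0.0572 0.0982] yaw -10.34141053682668 tilt [ 0.0018 -0.0001] F [ 0.0869 -0.5445 -1.4186] M [ 0.0541 -0.0722 -0.0249] w 0.017453408555789907
{'out': np.float64(0.12932598071531276), 'lat': np.float64(-0.038826127428619794), 'z': np.float64(0.13777002350459547)}
off cm [-13.7837  -8.9582   3.802 ] rot deg [ -0.0075  -0.0153 -15.8304]
[0.4666 0.1703 0.    ]
```

View pics/v1.png

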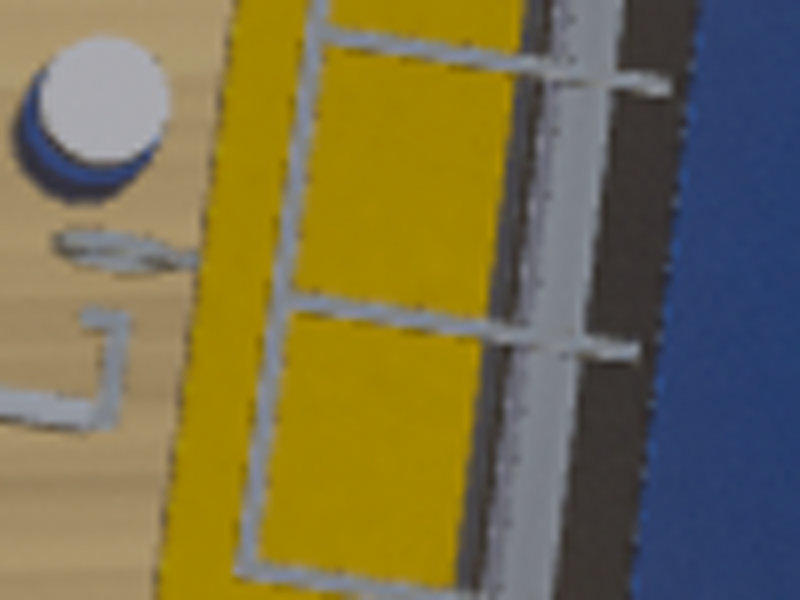

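Unhooked cleanly, and the flap stays down. Next I'll back away and carry the pole over the mat.

Call:
drive_tool --plan '[{"offset": [0, -2, 0], "delta_rot": [0, 0, 0], "jaw": 1}, {"offset": [-1.5, -4.5, 0], "delta_rot": [0, 0, -2], "jaw": 1}, {"offset": [-4, -7, 0], "delta_rot": [0, 0, -5], "jaw": 1}, {"offset": [-7, -9, 0.5], "delta_rot": [0, 0, -8], "jaw": 1}, {"offset": [-10, -9, 1.5], "delta_rot": [0, 0, -11], "jaw": 1}, {"offset": [-12.5, -9, 2.8], "delta_rot": [0, 0, -14], "jaw": 1}, {"offset": [-13.8, -9, 3.8], "delta_rot": [0, 0, -15.8], "jaw": 1}, {"offset": [-13.8, -9, 3.8], "delta_rot": [0, 0, -15.8], "jaw": 1}]'

```text
time: 27.28
position: [0.4619, 0.1708, 0.0583]
tool_rot: [0.999, 0.049, -0.004, 0.0]
ft_force: [-0.2, -0.4, -2.3]
grip_width: 0.0175
```

Run:
```python
from h import *
st()
goal([.4666,.1703,-.0255],5.5)
```

```text
t 27.28 p [0.4619 0.1708 0.0583] yaw 5.593267762742329 tilt [-0.0072 -0.0011] F [-0.2422 -0.3733 -2.3241] M [ 0.0861 -0.0193  0.0261] w 0.01752827886776322
off cm [0.5209 0.0885 8.3743] rot deg [0.0202 0.4168 0.0933]
```

Call:
drive_tool --plan '[{"offset": [0.2, 0, 2], "delta_rot": [0, 0.2, 0], "jaw": 1}, {"offset": [0.2, 0, 4], "delta_rot": [0, 0.2, 0], "jaw": 1}, {"offset": [0.2, 0, 5.8], "delta_rot": [0, 0.2, 0], "jaw": 1}, {"offset": [0.2, 0, 7], "delta_rot": [0, 0.2, 0], "jaw": 1}, {"offset": [0.2, 0, 7.7], "delta_rot": [0, 0.2, 0], "jaw": 1}, {"offset": [0.2, 0, 8.1], "delta_rot": [0, 0.2, 0], "jaw": 1}, {"offset": [0.2, 0, 8.3], "delta_rot": [0, 0.2, 0], "jaw": 1}, {"offset": [0.2, 0, 8.3], "delta_rot": [0, 0.2, 0], "jaw": 1}]'

```text
time: 27.95
position: [0.4711, 0.1705, -0.023]
tool_rot: [0.999, 0.047, 0.003, -0.0]
ft_force: [-0.4, -0.3, -2.2]
grip_width: 0.0172
```

Run:
```python
from h import *
st()
goal([.4666,.1703,-.0275],5.5)
```

```text
t 27.95 p [ 0.4711  0.1705 -0.023 ] yaw 5.424134586547141 tilt [0.0065 0.0004] F [-0.3597 -0.2557 -2.1787] M [ 0.0555 -0.0776  0.0351] w 0.017182995950360415
off cm [-0.4575 -0.0225  0.4514] rot deg [ 0.0128 -0.3711 -0.0759]
```

Call:
drive_tool --plan '[{"offset": [0, 0, 0.1], "delta_rot": [0, -0.2, 0], "jaw": 1}, {"offset": [0, 0, 0.2], "delta_rot": [0, -0.2, 0], "jaw": 1}, {"offset": [0, 0, 0.3], "delta_rot": [0, -0.2, 0], "jaw": 1}, {"offset": [0, 0, 0.35], "delta_rot": [0, -0.2, 0], "jaw": 1}, {"offset": [0, 0, 0.4], "delta_rot": [0, -0.2, 0], "jaw": 1}, {"offset": [0, 0, 0.45], "delta_rot": [0, -0.2, 0], "jaw": 1}, {"offset": [0, 0, 0.45], "delta_rot": [0, -0.2, 0], "jaw": 1}, {"offset": [0, 0, 0.45], "delta_rot": [0, -0.2, 0], "jaw": 1}]'

```text
time: 28.62
position: [0.4702, 0.1706, -0.0276]
tool_rot: [0.999, 0.048, 0.001, 0.0]
ft_force: [0.1, -0.1, -0.4]
grip_width: 0.0175
```

Run:
```python
from h import *
st()
```

```text
t 28.62 p [ 0.4702  0.1706 -0.0276] yaw 5.456706490210997 tilt [ 0.0019 -0.    ] F [ 0.145  -0.1117 -0.3821] M [ 0.0621 -0.0486 -0.0192] w 0.017544351614052274
```

The weight is on the mat: vertical force dropped from -2.2 to -0.4 N. I'll release and lift.

Call:
drive_tool --plan '[{"offset": [0, 0, 0], "delta_rot": [0, 0, 0], "jaw": 1.8}, {"offset": [0, 0, 0], "delta_rot": [0, 0, 0], "jaw": 2.5}, {"offset": [0, 0, 0], "delta_rot": [0, 0, 0], "jaw": 4}, {"offset": [0, 0, 0], "delta_rot": [0, 0, 0], "jaw": 4}, {"offset": [0, 0, 0], "delta_rot": [0, 0, 0], "jaw": 4}, {"offset": [0, 0, -1], "delta_rot": [0, 0, 0], "jaw": 4}, {"offset": [0, 0, -3], "delta_rot": [0, 0, 0], "jaw": 4}, {"offset": [0, 0, -6], "delta_rot": [0, 0, 0], "jaw": 4}]'

```text
time: 29.28
position: [0.4681, 0.1702, 0.0318]
tool_rot: [0.999, 0.047, -0.002, 0.0]
ft_force: [0.0, -0.0, -0.3]
grip_width: 0.0397
```

Call:
drive_tool --plan '[{"offset": [0, 0, -2], "delta_rot": [0, 0, 0], "jaw": 4}, {"offset": [0, 0, -5], "delta_rot": [0, 0, 0], "jaw": 4}, {"offset": [0, 0, -8], "delta_rot": [0, 0, 0], "jaw": 4}, {"offset": [0, 0, -12], "delta_rot": [0, 0, 0], "jaw": 4}, {"offset": [0, 0, -15], "delta_rot": [0, 0, 0], "jaw": 4}, {"offset": [0, 0, -18], "delta_rot": [0, 0, 0], "jaw": 4}, {"offset": [0, 0, -18], "delta_rot": [0, 0, 0], "jaw": 4}, {"offset": [0, 0, -18], "delta_rot": [0, 0, 0], "jaw": 4}]'

```text
time: 29.95
position: [0.4707, 0.1708, 0.2149]
tool_rot: [0.999, 0.048, 0.004, -0.0]
ft_force: [0.0, 0.3, -2.3]
grip_width: 0.0396
```

Run:
```python
from h import *
st(); o=get_obs()
w=camera("wrist")[:,:,::-1].copy();cv2.imwrite("pics/w1.png",w)
for n in["scene","top"]: cv2.imwrite(f"pics/w_{n}.png",camera(n)[:,:,::-1])
b,g,r=[w[:,:,i].astype(int) for i in range(3)]
m=((r>120)&(g<90)&(b<90)).astype(np.uint8)
n=max(cv2.findContours(m,0,2)[0],key=cv2.contourArea);bx=cv2.boxPoints(cv2.minAreaRect(n));print(bx)
W=[onz("wrist",p,.021,o) for p in bx]
k=sorted(W,key=lambda p:p[1]);A=(k[0]+k[1])/2;B=(k[2]+k[3])/2;d=(A-B)/np.linalg.norm(A-B);print(np.linalg.norm(A-B),"pc",A+.01*d)
```

```text
t 29.95 p [0.4707 0.1708 0.2149] yaw 5.464246473478899 tilt [0.0071 0.0006] F [ 0.0103  0.3099 -2.3394] M [-0.0032 -0.1214  0.0056] w 0.03956997684068662
[[308. 157.]
 [327. 157.]
 [327. 248.]
 [308. 248.]]
0.08940081743566007 pc [0.4738 0.1186 0.021 ]
```

View pics/w1.png

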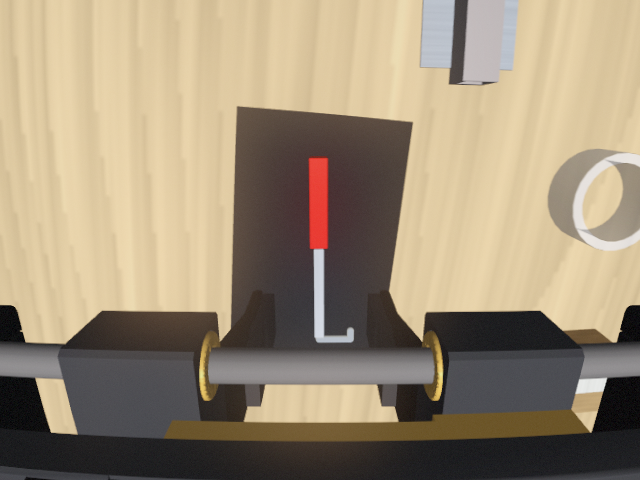

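View pics/w_scene.png

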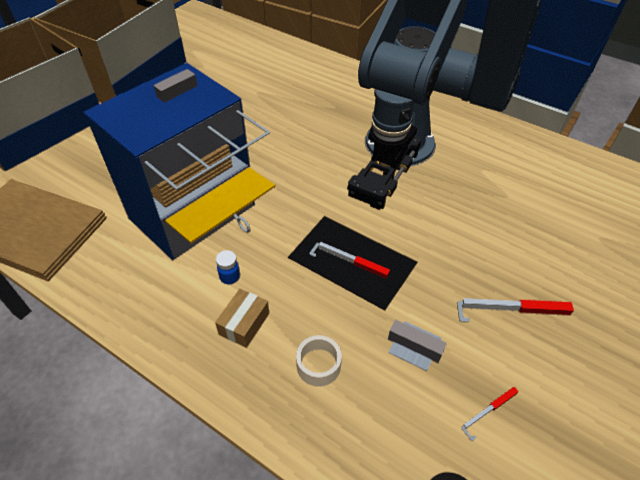

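The pole lies on the mat at wrist (318,250), centred about (0.474, 0.119). The flap is fully down, and the bystanders look unmoved. The gripper is clear, so I'll hand in.

```bash
python3 -c "
from h import *
st(); print(hand_in())"
```

```text
t 30.1 p [0.4683 0.1704 0.2113] yaw 5.452173775353466 tilt [-0.0012 -0.0004] F [0.0881 0.4774 0.0928] M [ 0.0068 -0.1714 -0.    ] w 0.040408077048543205
the job is handed in; nothing more can be done
None
```

I handed the job in at 30.1 s with every step done; no verdict was reported.

**What I did:** I drew the pole out of its sheath by its shank, laid it on the mat and took it again by the handle. I then hooked the ring under the guard, pulled the flap down, unhooked, and laid the pole on the mat again.

**Last checks:**
- **Pole:** it lies flat on the mat, with its centre about 2 mm from the mat's centre.
- **Flap:** the pictures show it at its stop. It stayed down after unhooking.
- **Bystanders:** jar, carton and tape roll look unmoved in the pictures. I did not measure their final positions.
- **Gripper:** it was clear of everything, with no outside force on the tool at hand-in.

**What disagreed:**
- **First grasp:** it closed on nothing, above the shank. The finger tips turned out to be about 33 mm short of the reported TCP. I probed for this, allowed for it, and the second grasp held.
- **Tool force:** one reading showed -2.3 N with the gripper empty, just after the last lift. It was back near zero at hand-in.

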